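# Square check on a valve manifold

### The job

To check the aluminium manifold block for squareness, clear the two loose fittings close beside it, the filter canister and the brass coupling, into the shallow blue tray, then lay the steel square flat on the bench round the corner of the block, right side up, so that its thick stock sits flush against the end face nearest the big brass union and its thin blade flush along the adjoining long side. Do not force it; let go and leave it there, without disturbing the other things on the bench.

Things in the scene. Friction and masses are not known exactly. Their poses are not given: they have to be found in the camera images.
- manifold: Fixed aluminium block, 130 long (its x) x 56 wide (its y) x 34 mm high, screwed to the bench. On its top a big brass union (38 mm across, rising to 51.5 mm above the bench) stands 35 mm from the centre towards the -x end; three small dark ports rising to 40 mm lie towards the +x end. Origin: centre of the underside, z up.
- block_corner (a point): Vertical corner edge of the manifold, at bench height, where the -x end face (union end) meets the -y long side: manifold (-65,-28,0) mm. Axes as the manifold's; the block fills its +x, +y quadrant.
- square: Loose L-shaped dark steel square, about 0.3 kg, lying flat, right side up. Thick stock, 22 mm high: x -85..-65, y -72..+73 mm. Thin blade, 6 mm, level with the stock's underside: x -65..+85, y -72..-47 mm. Inside faces of the L: the stock's +x face and the blade's +y edge. Origin: on the underside, middle of the L's outline; z up.
- inner_corner (a point): Inner corner of the L, underside: square (-65,-47,0) mm; axes as the square's. When laid as wanted it lies at block_corner, with the square's axes parallel to the manifold's (square's origin at manifold (0,19,0) mm).
- blade_end (a point): Point on the blade's inner edge 120 mm from the inner corner (blade is 150 long): square (55,-47,0) mm.
- stock_end (a point): Point on the stock's inner face 50 mm from the inner corner: square (-65,3,0) mm.
- stock_grip (a point): A good place to take the stock: middle of its width and height, 98 mm from the inner corner, 22 mm from its free end: square (-75,51,11) mm; fingers close along the square's x on 20 mm. When laid, the stock stands 64 mm past the block's +y side, so it can still be straddled here.
- filter: Loose upright white filter canister, 40 (cap 41) mm diameter to 66 mm, a 18 mm grey stub to 75 mm, about 0.09 kg; it stands beside the manifold's -y long side about 10 mm from it, where the blade must lie. Origin: centre of the underside, z along its axis.
- coupling: Loose brass hexagon coupling, 80 mm long along its x, hexagon 26 mm across flats and 44 mm long in the middle, 20 mm round ends, about 0.12 kg; it lies in front of the manifold's union end, pointing roughly at it, about 10 mm from it, where the stock must lie. Origin: bottom middle, 13 mm below its axis; z up.
- tray: Fixed shallow open blue plastic tray, 150 (x) x 200 (y) x 42 mm high, walls 4 mm, floor about 4 mm. Origin: centre of the underside. Both fittings must end inside it, in any attitude.
- wash_bottle: Bystander: white bottle 56 mm diameter, 150 mm tall. Origin at its foot.
- spare_filter: Bystander: another filter canister like the first, standing well away from the manifold. Origin at its foot.
- jar: Bystander: clear jar 64 mm diameter, 75 mm tall. Origin at its foot.
- rule: Bystander: flat plain steel rule 30 x 200 (y) x 4 mm. Origin: centre of its underside.
- driver: Bystander: screwdriver 170 mm long lying beyond the block. Origin: underside.
- cup: Bystander: steel cup 70 mm diameter, 70 mm tall. Origin at its foot.
- gauge_blocks: Bystander: flat black case 110 x 70 x 35 mm. Origin: centre of its underside.

How it is judged (in metres and radians):
At the end, for the whole second after the job is handed in: The square lies flat, right side up, on the bench (within 3 mm and 0.03 rad) and at rest, with its stock within 2 mm of the union end face and its blade within 2 mm of the adjoining long side, at the inner corner and at 50 mm and 120 mm from it respectively; filter and coupling rest inside the tray (y of inner_corner in the frame of block_corner between -0.002 and 0.0015 m and y of blade_end in the frame of block_corner between -0.002 and 0.0015 m and x of inner_corner in the frame of block_corner between -0.002 and 0.0015 m and x of stock_end in the frame of block_corner between -0.002 and 0.0015 m and x of blade_end in the frame of block_corner above 0.1 m and height (world z) of square below 0.003 m and angle between square's own z axis and vertical below 0.03 rad and linear speed of square below 0.01 m/s and x of filter in the frame of tray between -0.071 and 0.071 m and y of filter in the frame of tray between -0.096 and 0.096 m and z of each of filter, coupling in the frame of tray below 0.035 m and linear speed of each of filter, coupling below 0.02 m/s and x of coupling in the frame of tray between -0.071 and 0.071 m and y of coupling in the frame of tray between -0.096 and 0.096 m); the robot touches nothing.
It fails at once if the square is pressed against the manifold with more than 60 N (contact force between square and manifold above 60 N).
It fails at once if a bystander is moved more than 25 mm or tipped over (distance of any of wash_bottle, spare_filter, jar, rule, driver, cup, gauge_blocks from where it was at the start of the episode above 0.025 m or angle between any of wash_bottle, spare_filter, jar, rule, cup, gauge_blocks's own z axis and vertical above 0.5 rad).
It also fails if it takes over 72 s, if anything falls off the work surface, if the arm or the gripper's body presses on something with over 40 N, if the wrist force passes 120 N, or if a joint passes its speed limit or range.

### The arm

A 6-joint arm with a two-finger parallel gripper is mounted at the origin on the work surface. World frame = base frame: x ahead of the robot, y to its left, z up, the work surface at z = 0. Lengths are in mm, angles in rad, forces in N, time in s.
With the tool pointing down it reaches from about 350 to 975 mm from the base axis. Payload 4.9 kg.
Tool frame: the origin (TCP) lies midway between the tips of the shut fingers; the grasp point (between the pads) lies 19 mm behind it; z points along the fingers, y is the direction in which the jaws open and shut (so a half turn about z gives the same grasp; the last joint's range is limited). The gripper opens to 85 mm and grips with 20 to 120 N. Pads are 22 mm wide; open, the fingers measure 114 mm over their backs; the gripper's body (76 mm by 85 mm) begins 54 mm behind the grasp point. The pads swing forward as they close: fully open they stand 13 mm farther back than shut.
Start: joints at [-1.408, 0.053, 1.613, -0, 1.476, -0.119], TCP at [173.798, -600.33, 231.304] pointing down, gripper open.
Joint ranges: [-3.01, 3.01], [-1.01, 2.22], [0.06, 2.58], [-1.02, 4.17], [0.09, 2.62], [-3.14, 3.14]. Speed limits (rad/s): [2.57, 2.57, 3.14, 3.14, 3.14, 3.14].

### API

Orientations are given as a unit quaternion [x, y, z, w].
In Python, from station import manip gives the robot as it stands.
- The arm moves only by the tool jog_arm, never from a script. Its argument "increments" is a list of rows, each an object with "slide": the shift along the tool's x, y, z in units of 50 mm (1.0 is 50 mm), a list of three; "rot": the turn, a rotation vector about the tool's x, y, z in units of 5 degrees (1.0 is 5 degrees), a list of three. In form: [{"slide": [tx, ty, tz], "rot": [wx, wy, wz]}, ...]. A call has 1 to 12 rows; each row shifts and turns the pose as measured when the row begins, along the tool's axes as they then stand; what a row does not reach is not made up. A row lasts 1/10 s, in which the tool goes at most 50 mm and 8.59 degrees, less where a joint would pass 70% of its speed; a pose out of reach is approached as far as the arm can. A call is refused whole if a number of a shift passes 1 or a number of a turn 1, either way. A call with a gripper value outside its range is refused whole. "jaw" is the finger opening in mm, from 0 to 85.4, set as the call begins (left out, the last holds). The fingers move at their own pace and stop on an object; the grip force is fixed at half the most. Time passes only in rows, so rows that do not move let the fingers close. It gives the time, the measured TCP pose, the force and the opening at its end, in the units of the state.
- manip.observe(): the state, without advancing time (a new reading comes with each control period).
- manip.read_camera(name): name is "side" or "top"; returns the picture (420x560x3 uint8, red, green, blue); there is no depth.
- manip.get_calibration(name): a dict with "fx", "fy", "cx", "cy" (pixels), "R" (3x3) and "t" (3): a world point X has camera coordinates R X + t. Camera axes: x right, y down, z forward; pixel columns grow to the right and rows downward; lengths in mm; the calibration is good to about 2 mm. A picture is of the moment at which its call begins. get_calibration takes no time and is no camera call.
- manip.job_done(): hands the job in, once; it reports no verdict.
Trained networks look in the newest picture that a camera, given by its name, has taken for a name from the list of things; names that differ only in an ending like _2 or _b are one class to them, and where a whole thing is asked for, a point or a joint stands for the part that bears it (a point fixed in the world has none). Each returns a list of dicts, best first, with "conf" (0 to 1); they miss things now and then, are a little off and sometimes report something else, mostly with a low value. They report only what shows in the picture. A call takes as long as a camera call.
- manip.look_for(thing, camera): "xyz" ([x, y, z] in mm, in world coordinates, good to about 4 mm: the middle of the surface that is visible of it).
The state is a dict: "time_s": time; "joint_positions": joint angles; "joint_vel": joint speeds; "joint_efforts": joint torques, N m; "eef_pos": TCP position; "tcp_rot": TCP orientation; "force": force on the tool from outside, world axes, zero at the start; "moment": the same for the moment, N m; "opening": finger opening in mm.
Only numpy, scipy, OpenCV 4.12 (cv2) and the standard library are available. Lean on these libraries where they do the work, as an engineer would, in place of code of your own. Each camera call takes 0.05 s, during which the arm holds its last target. There are 200 camera calls.

## Working session

There is one attempt and no reset: what is moved stays moved. The work goes in short steps, Python scripts to look and compute and a tool call to move; the robot and the scene stay as the last step left them, time stands still between calls to the robot, and variables do not carry over. Pictures are saved under pics/ and viewed, about 8 in all and at most 12, crops included, and the job is handed in when it is done.

Besides the shell and the picture viewer there is one more tool, called after "Request:" by a JSON object that holds its "name" and its "arguments", one argument or row to a line. jog_arm: Moves the arm, as the interface text tells. Its arguments: {"type":"object","properties":{"increments":{"type":"array"},"jaw":{"type":"number"}},"required":["increments"]}

```bash
ls; mkdir -p pics
python3 - <<'E'
from station import manip
import cv2, numpy as np
s=manip.observe(); print({k:np.round(s[k],3) for k in s})
for c in("top","side"):
    im=manip.read_camera(c); cv2.imwrite(f"pics/{c}0.png",cv2.cvtColor(im,cv2.COLOR_RGB2BGR))
    k=manip.get_calibration(c); print(c,{a:np.round(k[a],4).tolist() for a in k})
for n in["manifold","square","filter","coupling","tray","stock_grip","wash_bottle","jar","rule","driver","cup","gauge_blocks"]:
    for c in ("top","side"):
        print(n,c,[(np.round(d["xyz"]).tolist(),round(d["conf"],2)) for d in manip.look_for(n,c)][:3])
E
```

```text
pics
{'time_s': np.float64(0.0), 'joint_positions': array([-1.408,  0.053,  1.614,  0.   ,  1.476, -0.119]), 'joint_vel': array([ 0.   ,  0.001,  0.001,  0.   ,  0.001, -0.003]), 'joint_efforts': array([ 1.0000e-03, -3.9368e+01, -3.7018e+01,  0.0000e+00,  7.0000e-03,
       -0.0000e+00]), 'eef_pos': array([ 173.709, -599.708,  230.055]), 'tcp_rot': array([ 0.99 ,  0.14 , -0.   , -0.001]), 'force': array([-0.141, -0.295,  1.038]), 'moment': array([-0.007, -0.032, -0.046]), 'opening': np.float64(85.406)}
top {'fx': 388.6749, 'fy': 388.6749, 'cx': 277.0997, 'cy': 210.7303, 'R': [[-0.0121, -0.9998, -0.0154], [-0.9898, 0.0142, -0.1418], [0.1419, 0.0135, -0.9898]], 't': [37.7124, 584.4514, 975.9548]}
side {'fx': 386.688, 'fy': 386.688, 'cx': 285.3126, 'cy': 209.5495, 'R': [[-0.9125, -0.4088, -0.0117], [-0.2054, 0.4826, -0.8514], [0.3537, -0.7745, -0.5244]], 't': [530.6982, 168.0161, 1097.8048]}
manifold top [([573.0, 3.0, 35.0], 0.63)]
manifold side [([573.0, 18.0, 36.0], 0.69)]
square top [([424.0, -403.0, 7.0], 0.66)]
square side [([414.0, -376.0, 5.0], 0.78)]
filter top [([572.0, -59.0,
[... 342 characters left out ...]
side [([415.0, -377.0, 6.0], 0.66)]
wash_bottle top [([654.0, -240.0, 102.0], 0.76), ([710.0, 366.0, 38.0], 0.49)]
wash_bottle side [([652.0, -233.0, 73.0], 0.85), ([642.0, 233.0, 47.0], 0.28)]
jar top [([774.0, 25.0, 77.0], 0.9), ([684.0, -396.0, 42.0], 0.51)]
jar side [([771.0, 45.0, 48.0], 0.82)]
rule top [([784.0, -150.0, 6.0], 0.83)]
rule side [([775.0, -138.0, 1.0], 0.66)]
driver top [([751.0, 173.0, 25.0], 0.7)]
driver side [([752.0, 177.0, 16.0], 0.69)]
cup top [([688.0, -394.0, 43.0], 0.81)]
cup side [([667.0, -368.0, 53.0], 0.46)]
gauge_blocks top [([714.0, 366.0, 38.0], 0.71)]
gauge_blocks side [([486.0, 361.0, 7.0], 0.73), ([771.0, 44.0, 49.0], 0.7), ([698.0, 392.0, 35.0], 0.62)]
```

Run:
```python
import cv2
im=cv2.imread("pics/top0.png")
cv2.imwrite("pics/t1.png",cv2.resize(im,(800,600),interpolation=cv2.INTER_CUBIC))
im=cv2.imread("pics/side0.png")
cv2.imwrite("pics/s1.png",cv2.resize(im,(800,600),interpolation=cv2.INTER_CUBIC))
```

```text
(no output)
```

View pics/t1.png

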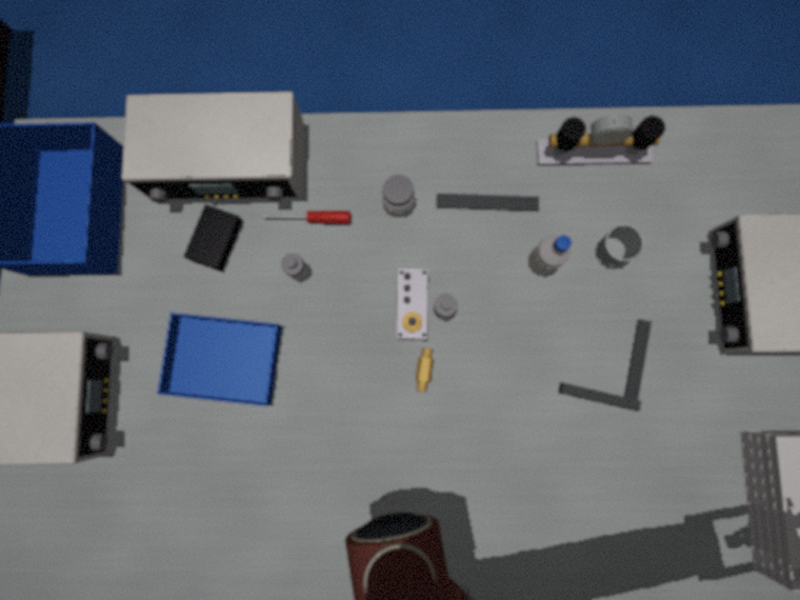

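View pics/s1.png

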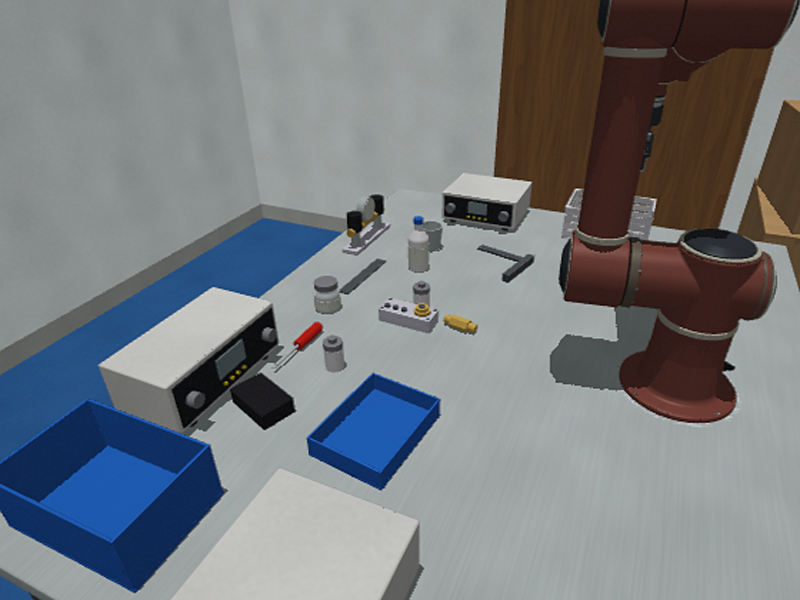

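The top view (800×600 scale) shows the manifold at (413,304) with the union towards the robot, the filter at (446,306) and the coupling at (425,370). The square's corner is at (632,402), and the tray is at (220,358). Next I'll enlarge the key areas and fit poses.

Run:
```python
import cv2,numpy as np
im=cv2.imread("pics/top0.png")
a=im[180:285,265:330]; b=im[215:295,380:465]
A=cv2.resize(a,None,fx=5,fy=5,interpolation=cv2.INTER_CUBIC);B=cv2.resize(b,None,fx=5,fy=5,interpolation=cv2.INTER_CUBIC)
o=np.zeros((525,755,3),np.uint8);o[:,:325]=A;o[:400,330:]=B
cv2.imwrite("pics/crop1.png",o)
```

```text
(no output)
```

View pics/crop1.png

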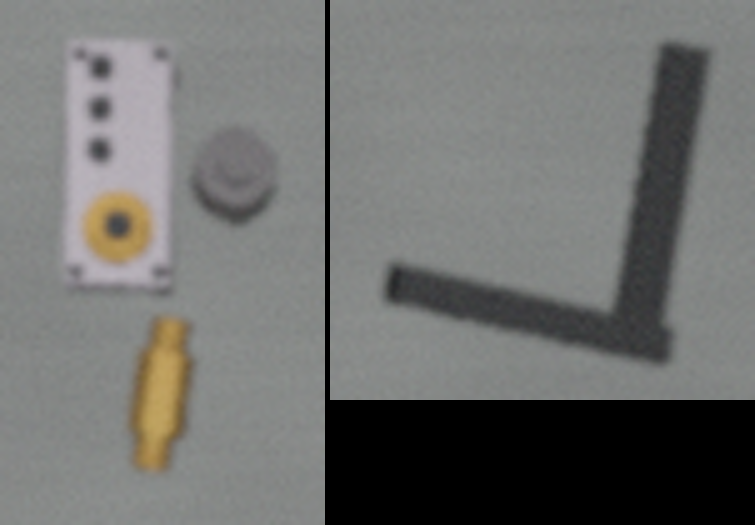

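The crops show the manifold nearly aligned with the picture axes, with its union at the bottom. The filter's cap is about 5 px to its right, and the coupling points up, tilted a few degrees. The square's blade tilts right by about 9°. Now I'll fit model silhouettes.

```bash
cat > h.py <<'E'
import cv2,numpy as np
from scipy.optimize import minimize
from station import manip
def proj(k,P):
    c=np.asarray(P,float)@np.array(k["R"]).T+np.array(k["t"]); return np.c_[k["fx"]*c[:,0]/c[:,2]+k["cx"],k["fy"]*c[:,1]/c[:,2]+k["cy"]]
def unproj(k,uv,z):
    R=np.array(k["R"]);d=R.T@np.array([(uv[0]-k["cx"])/k["fx"],(uv[1]-k["cy"])/k["fy"],1]);o=-R.T@np.array(k["t"]);return o+d*(z-o[2])/d[2]
def box(x0,x1,y0,y1,z0,z1): return np.array([[x,y,z] for x in(x0,x1) for y in(y0,y1) for z in(z0,z1)],float)
SQ=[box(-85,-65,-72,73,0,22),box(-65,85,-72,-47,0,6)]
MAN=[box(-65,65,-28,28,33.9,34)]
COUP=[box(-22,22,-13,13,6,20),box(-40,40,-9,9,8,18)]
a=np.linspace(0,2*np.pi,24); FIL=[np.c_[20*np.cos(a),20*np.sin(a),0*a+z] for z in (66,)]
def T(parts,p):
    c,s=np.cos(p[2]),np.sin(p[2]);R=np.array([[c,-s,0],[s,c,0],[0,0,1]])
    return [q@R.T+[p[0],p[1],p[3] if len(p)>3 else 0] for q in parts]
def render(k,parts,p,shape,S=6):
    m=np.zeros((shape[0]*S,shape[1]*S),np.uint8)
    for q in T(parts,p):
        h=cv2.convexHull(((proj(k,q)+.5)*S-.5).astype(np.float32)); cv2.fillConvexPoly(m,np.round(h*16).astype(np.int32),255,shift=4)
    return cv2.GaussianBlur(cv2.resize(m,shape[::-1],interpolation=cv2.INTER_AREA),(0,0),.7)/255.
def fit(cam,chan,parts,p0,pad=14,yaw=True,rob=25):
    """chan: float image; fits x,y,yaw of the model so its mask explains chan linearly"""
    k=manip.get_calibration(cam);uv=np.vstack([proj(k,q) for q in T(parts,p0)])
    (u0,v0),(u1,v1)=np.floor(uv.min(0)-pad).astype(int),np.ceil(uv.max(0)+pad).astype(int);u0=max(u0,0);v0=max(v0,0)
    k=dict(k);k["cx"]-=u0;k["cy"]-=v0;g=chan[v0:v1,u0:u1].astype(float)
    def f(d):
        m=render(k,parts,np.r_[p0[0]+d[0],p0[1]+d[1],p0[2]+(d[2]/50 if yaw else 0),p0[3:]],g.shape)
        b=np.median(g[m<.05]);t=np.median(g[m>.95]) if (m>.95).any() else 255
        return np.mean(np.minimum(abs(g-b-(t-b)*m),abs(t-b)*.6))
    best=min((minimize(f,x0,method="Nelder-Mead",options=dict(initial_simplex=np.array([x0]+[np.array(x0)+6*e for e in np.eye(3)]),xatol=.05,fatol=1e-4)) for x0 in([0,0,0],[5,5,3],[-5,-5,-3])),key=lambda r:r.fun)
    d=best.x;return np.r_[p0[0]+d[0],p0[1]+d[1],p0[2]+d[2]/50],best.fun
E
python3 - <<'E'
from h import *
im=cv2.imread("pics/top0.png").astype(float);g=im.mean(2);sat=im[:,:,2]-im[:,:,0]
k=manip.get_calibration("top")
print("man",*fit("top",im[:,:,2],MAN,[573,3,0],pad=4))
print("sq",*fit("top",g,SQ,[460,-395,-.15],pad=8))
print("coup",*fit("top",sat,COUP,[463,-19,-.1],pad=6))
print("union",unproj(k,(265+118/5-.4,180+227/5-.4),51.5))
print("fil",unproj(k,(265+235/5-.4,180+167/5-.4),67), "tray",[np.round(unproj(k,(u*.7,v*.7),42)) for u,v in((172,315),(282,325),(271,404),(159,394))])
im2=cv2.imread("pics/side0.png").astype(float)
print("side sq",*fit("side",im2.mean(2),SQ,[460,-395,-.15],pad=6))
print("side coup",*fit("side",im2[:,:,2]-im2[:,:,0],COUP,[463,-19,-.1],pad=6))
E
```

```text
man [ 5.82961198e+02  1.30007414e+00 -1.97239600e-02] 6.470961198717529
sq [ 4.11108825e+02 -3.86699588e+02  2.04174668e-01] 0.0
coup [ 4.68500000e+02 -8.33333333e-01 -7.66666667e-02] 0.0
union [545.9378259    1.67243704  51.5       ]
fil [574.20202657 -58.19767014  67.        ] tray [array([565., 442.,  42.]), array([544., 239.,  42.]), array([402., 256.,  42.]), array([422., 459.,  42.])]
side sq [ 4.48e+02 -3.89e+02 -3.00e-02] 0.0
side coup [ 4.60580723e+02 -2.09335252e+01 -1.97928902e-01] 4.41459671436142
```

```bash
python3 - <<'E'
s=open("h.py").read()
i=s.index("        b=np.median");j=s.index("    best=")
s=s[:i]+"        return -np.corrcoef(m.ravel(),g.ravel())[0,1] if m.std()>0 else 0\n"+s[j:]
open("h.py","w").write(s)
E
cat > m0.py <<'E'
from h import *
im=cv2.imread("pics/top0.png").astype(float);g=im.mean(2)
im2=cv2.imread("pics/side0.png").astype(float)
np.set_printoptions(precision=3,suppress=True)
print("man",*fit("top",im[:,:,2],MAN,[583,1,-.02],pad=5))
print("sq",*fit("top",g,SQ,[460,-395,-.15],pad=8))
print("coup",*fit("top",im[:,:,2]-im[:,:,0],COUP,[463,-19,-.1],pad=6))
print("side sq",*fit("side",im2.mean(2),SQ,[460,-395,-.15],pad=6))
print("side coup",*fit("side",im2[:,:,2]-im2[:,:,0],COUP,[463,-19,-.1],pad=6))
E
python3 m0.py
```

```text
man [584.018   1.529  -0.031] -0.6922667211587943
sq [ 444.893 -386.484   -0.248] -0.19275816933642945
coup [461.395 -19.734  -0.163] -0.9880037998235557
side sq [ 461.379 -469.829    0.672] -0.20615847269467152
side coup [459.805 -20.654  -0.194] -0.9712944601542353
```

```bash
cat > m0.py <<'E'
from h import *
im=cv2.imread("pics/top0.png").astype(float);g=im.mean(2)
im2=cv2.imread("pics/side0.png").astype(float)
np.set_printoptions(precision=3,suppress=True)
d=np.clip(im[:,:,2]-np.median(im[180:285,265:330,2]),0,None)
d=cv2.morphologyEx(np.minimum(d,np.percentile(d[200:230,280:296],40)),cv2.MORPH_CLOSE,np.ones((9,9)))
print("man",*fit("top",d,MAN,[583,1,-.02],pad=5))
for p in ([450,-400,-.15],[460,-390,-.2]):
  print("sq",*fit("top",255-g,SQ,p,pad=10))
  print("side sq",*fit("side",255-im2.mean(2),SQ,p,pad=6))
E
python3 m0.py
```

```text
man [583.743   1.555  -0.024] -0.9588716463117536
sq [ 480.29  -357.313   -0.245] -0.9891161995730636
side sq [ 477.482 -354.415   -0.243] -0.9083036100599128
sq [ 480.241 -357.423   -0.244] -0.9889139472427808
side sq [ 477.257 -354.463   -0.245] -0.9288890701065565
```

```bash
cat > plan.py <<'E'
import sys,json,numpy as np
from scipy.spatial.transform import Rotation as Ro
from station import manip
def plan(wps,n=None,show=True):
    """wps: list of (x,y,z,psi,rows); prints rows from the measured pose"""
    s=manip.observe();p=np.array(s["eef_pos"]);R=Ro.from_quat(s["tcp_rot"]);rows=[]
    for x,y,z,psi,n in wps:
        G=Ro.from_euler("z",psi)*Ro.from_euler("x",np.pi)
        for i in range(n,0,-1):
            sl=np.round(R.inv().apply((np.array([x,y,z])-p)/i)/50,2); w=np.round((R.inv()*G).as_rotvec()/i/np.radians(5),2)
            rows.append(f'{{"slide":{sl.tolist()},"rot":{w.tolist()}}}')
            p=p+R.apply(sl*50);R=R*Ro.from_rotvec(w*np.radians(5))
    print(f"t={s['time_s']:.2f} pos",np.round(s["eef_pos"],1),"z",np.round(R.as_matrix()[:,2],3),"open",round(float(s["opening"]),1),"F",np.round(s["force"],1),"q",np.round(s["joint_positions"],2))
    print("["+",\n".join(rows)+"]")
plan([tuple(w[:4])+(int(w[4]),) for w in json.loads(sys.argv[1])])
E
python3 plan.py '[[574,-57.5,150,1.5708,16]]'
```

```text
t=1.30 pos [ 173.8 -600.3  231.3] z [-0.  0. -1.] open 85.3 F [ 0.3 -0.2 -0.6] q [-1.41  0.05  1.61 -0.    1.48 -0.12]
[{"slide":[0.67, -0.51, 0.1],"rot":[-0.0, -0.0, -0.92]},
{"slide":[0.71, -0.46, 0.1],"rot":[-0.0, -0.0, -0.92]},
{"slide":[0.74, -0.4, 0.1],"rot":[-0.0, -0.0, -0.92]},
{"slide":[0.77, -0.34, 0.1],"rot":[-0.0, -0.0, -0.92]},
{"slide":[0.8, -0.27, 0.1],"rot":[-0.0, -0.0, -0.92]},
{"slide":[0.82, -0.21, 0.1],"rot":[-0.0, -0.0, -0.92]},
{"slide":[0.83, -0.14, 0.1],"rot":[-0.0, -0.0, -0.93]},
{"slide":[0.84, -0.08, 0.1],"rot":[-0.0, -0.0, -0.92]},
{"slide":[0.84, -0.01, 0.1],"rot":[-0.0, -0.0, -0.93]},
{"slide":[0.84, 0.06, 0.1],"rot":[-0.0, -0.0, -0.92]},
{"slide":[0.83, 0.13, 0.1],"rot":[-0.0, -0.0, -0.93]},
{"slide":[0.82, 0.19, 0.11],"rot":[-0.0, -0.0, -0.92]},
{"slide":[0.8, 0.26, 0.1],"rot":[-0.0, -0.0, -0.93]},
{"slide":[0.78, 0.32, 0.11],"rot":[-0.0, -0.0, -0.92]},
{"slide":[0.75, 0.39, 0.1],"rot":[-0.0, -0.0, -0.93]},
{"slide":[0.72, 0.44, 0.11],"rot":[-0.0, -0.0, -0.92]}]
```

Request:
{"name": "jog_arm", "arguments": {
  "increments": [
    {"slide": [0.67, -0.51, 0.1], "rot": [0, 0, -0.92]},
    {"slide": [0.71, -0.46, 0.1], "rot": [0, 0, -0.92]},
    {"slide": [0.74, -0.4, 0.1], "rot": [0, 0, -0.92]},
    {"slide": [0.77, -0.34, 0.1], "rot": [0, 0, -0.92]},
    {"slide": [0.8, -0.27, 0.1], "rot": [0, 0, -0.92]},
    {"slide": [0.82, -0.21, 0.1], "rot": [0, 0, -0.92]},
    {"slide": [0.83, -0.14, 0.1], "rot": [0, 0, -0.92]},
    {"slide": [0.84, -0.08, 0.1], "rot": [0, 0, -0.92]},
    {"slide": [0.84, 0, 0.1], "rot": [0, 0, -0.92]},
    {"slide": [0.84, 0.06, 0.1], "rot": [0, 0, -0.92]},
    {"slide": [0.83, 0.13, 0.1], "rot": [0, 0, -0.92]},
    {"slide": [0.82, 0.19, 0.1], "rot": [0, 0, -0.92]}
  ],
  "jaw": 85
}}

```text
time_s: 2.5
eef_pos: [476.9, -179.8, 171.0]
tcp_rot: [0.804, 0.595, -0.0, 0.005]
force: [0.0, -0.3, 0.3]
opening: 84.8
```

```bash
python3 plan.py '[[574,-57.5,120,1.5708,6],[574,-57.5,30,1.5708,4]]'
```

```text
t=2.50 pos [ 476.9 -179.8  171. ] z [-0. -0. -1.] open 84.8 F [ 0.  -0.3  0.3] q [-0.5  -0.19  1.94 -0.    1.38 -0.21]
[{"slide":[0.49, 0.19, 0.17],"rot":[0.01, 0.01, -0.57]},
{"slide":[0.47, 0.21, 0.17],"rot":[0.01, 0.01, -0.57]},
{"slide":[0.46, 0.24, 0.17],"rot":[0.01, 0.02, -0.57]},
{"slide":[0.45, 0.26, 0.17],"rot":[0.02, 0.01, -0.56]},
{"slide":[0.44, 0.28, 0.17],"rot":[0.01, 0.02, -0.57]},
{"slide":[0.43, 0.3, 0.16],"rot":[0.02, 0.01, -0.56]},
{"slide":[-0.0, 0.0, 0.45],"rot":[-0.0, 0.0, -0.0]},
{"slide":[-0.0, 0.0, 0.45],"rot":[-0.0, 0.0, -0.0]},
{"slide":[-0.0, 0.0, 0.45],"rot":[-0.0, 0.0, -0.0]},
{"slide":[-0.0, 0.0, 0.45],"rot":[-0.0, 0.0, -0.0]}]
```

Request:
{"name": "jog_arm", "arguments": {
  "increments": [
    {"slide": [0.49, 0.19, 0.17], "rot": [0, 0, -0.57]},
    {"slide": [0.47, 0.21, 0.17], "rot": [0, 0, -0.57]},
    {"slide": [0.46, 0.24, 0.17], "rot": [0, 0, -0.57]},
    {"slide": [0.45, 0.26, 0.17], "rot": [0, 0, -0.57]},
    {"slide": [0.44, 0.28, 0.17], "rot": [0, 0, -0.57]},
    {"slide": [0.43, 0.3, 0.16], "rot": [0, 0, -0.57]},
    {"slide": [0, 0, 0], "rot": [0, 0, 0]}
  ]
}}

```text
time_s: 3.2
eef_pos: [578.7, -46.3, 118.9]
tcp_rot: [0.699, 0.715, -0.0, 0.006]
force: [-0.5, -0.2, -0.7]
opening: 85.3
```

```bash
python3 plan.py '[[574,-57.5,80,1.5708,4],[574,-57.5,30,1.5708,4]]'
```

```text
t=3.20 pos [578.7 -46.3 118.9] z [-0.  0. -1.] open 85.3 F [-0.5 -0.2 -0.7] q [-0.2   0.04  1.82 -0.01  1.27 -0.23]
[{"slide":[-0.05, -0.03, 0.19],"rot":[0.02, 0.02, 0.07]},
{"slide":[-0.06, -0.02, 0.2],"rot":[0.03, 0.03, 0.07]},
{"slide":[-0.05, -0.03, 0.19],"rot":[0.02, 0.02, 0.06]},
{"slide":[-0.06, -0.02, 0.2],"rot":[0.03, 0.03, 0.07]},
{"slide":[0.0, -0.0, 0.25],"rot":[-0.0, -0.0, -0.0]},
{"slide":[0.0, -0.0, 0.25],"rot":[-0.0, -0.0, -0.0]},
{"slide":[0.0, -0.0, 0.25],"rot":[-0.0, -0.0, -0.0]},
{"slide":[0.0, -0.0, 0.25],"rot":[-0.0, -0.0, -0.0]}]
```

Request:
{"name": "jog_arm", "arguments": {
  "increments": [
    {"slide": [-0.08, -0.03, 0.1], "rot": [0, 0, 0.1]},
    {"slide": [-0.06, -0.03, 0.15], "rot": [0, 0, 0.1]},
    {"slide": [-0.06, -0.03, 0.1], "rot": [0.1, 0.1, 0.08]},
    {"slide": [0, 0, 0], "rot": [0, 0, 0]},
    {"slide": [0, 0, 0], "rot": [0, 0, 0]}
  ]
}}

```text
time_s: 3.7
eef_pos: [572.9, -59.8, 100.4]
tcp_rot: [0.71, 0.705, -0.001, -0.0]
force: [0.8, -1.0, 1.0]
opening: 85.1
```

```bash
python3 plan.py '[[574,-57.5,30,1.5708,6]]'
python3 - <<'E'
from h import *
im=manip.read_camera("top");cv2.imwrite("pics/t2.png",cv2.cvtColor(im,cv2.COLOR_RGB2BGR))
k=manip.get_calibration("top")
print(proj(k,[[574,-58,67],[576,-57,20]]))
print(manip.look_for("filter","top"),manip.look_for("filter","side"))
E
```

```text
t=3.70 pos [572.9 -59.8 100.4] z [ 0. -0. -1.] open 85.1 F [ 0.8 -1.   1. ] q [-0.23  0.05  1.84 -0.    1.25 -0.23]
[{"slide":[0.01, 0.0, 0.23],"rot":[-0.0, 0.0, -0.01]},
{"slide":[0.01, 0.0, 0.24],"rot":[-0.0, 0.0, -0.01]},
{"slide":[0.01, 0.01, 0.23],"rot":[-0.0, 0.0, -0.02]},
{"slide":[0.01, 0.0, 0.24],"rot":[-0.01, 0.0, -0.01]},
{"slide":[0.0, 0.01, 0.23],"rot":[-0.0, 0.0, -0.02]},
{"slide":[0.01, 0.0, 0.24],"rot":[-0.01, 0.0, -0.01]}]
[[311.52430257 213.07964006]
 [309.85766112 214.73386885]]
[{'xyz': [566.6, -43.1, 59.2], 'conf': 0.59}, {'xyz': [773.5, 25.2, 73.9], 'conf': 0.28}] [{'xyz': [416.5, -374.6, 7.2], 'conf': 0.71}, {'xyz': [566.7, -47.1, 53.7], 'conf': 0.62}]
```

Request:
{"name": "jog_arm", "arguments": {
  "increments": [
    {"slide": [0.02, 0, 0.24], "rot": [0, 0, 0]},
    {"slide": [0, 0, 0.24], "rot": [0, 0, 0]},
    {"slide": [0, 0, 0.24], "rot": [0, 0, 0]},
    {"slide": [0, 0, 0.24], "rot": [0, 0, 0]},
    {"slide": [0, 0, 0.24], "rot": [0, 0, 0]},
    {"slide": [0, 0, 0.15], "rot": [0, 0, 0]},
    {"slide": [0, 0, 0], "rot": [0, 0, 0]},
    {"slide": [0, 0, 0], "rot": [0, 0, 0]}
  ]
}}

```text
time_s: 4.65
eef_pos: [572.1, -57.6, 25.5]
tcp_rot: [0.709, 0.705, -0.001, -0.001]
force: [-0.3, -0.0, 0.4]
opening: 84.8
```

Request:
{"name": "jog_arm", "arguments": {
  "increments": [
    {"slide": [0, 0, 0], "rot": [0, 0, 0]},
    {"slide": [0, 0, 0], "rot": [0, 0, 0]},
    {"slide": [0, 0, 0], "rot": [0, 0, 0]},
    {"slide": [0, 0, 0], "rot": [0, 0, 0]},
    {"slide": [0, 0, 0], "rot": [0, 0, 0]},
    {"slide": [0, 0, 0], "rot": [0, 0, 0]},
    {"slide": [0, 0, 0], "rot": [0, 0, 0]},
    {"slide": [0, 0, 0], "rot": [0, 0, 0]}
  ],
  "jaw": 0
}}

```text
time_s: 5.45
eef_pos: [573.6, -57.9, 27.7]
tcp_rot: [0.709, 0.705, -0.0, 0.0]
force: [-0.4, -0.8, -0.7]
opening: 39.5
```

```bash
python3 plan.py '[[570,-57.5,160,1.5708,4],[500,385,160,1.5708,11],[500,385,38,1.5708,5]]'
```

```text
t=5.45 pos [573.6 -57.9  27.7] z [ 0. -0. -1.] open 39.5 F [-0.4 -0.8 -0.7] q [-0.23  0.15  1.87 -0.    1.12 -0.22]
[{"slide":[0.0, -0.02, -0.66],"rot":[0.0, 0.0, -0.02]},
{"slide":[0.0, -0.02, -0.66],"rot":[0.0, 0.0, -0.01]},
{"slide":[0.0, -0.02, -0.66],"rot":[0.0, 0.0, -0.02]},
{"slide":[0.01, -0.01, -0.67],"rot":[0.0, 0.0, -0.01]},
{"slide":[0.8, -0.13, -0.0],"rot":[0.0, 0.0, -0.0]},
{"slide":[0.8, -0.13, -0.0],"rot":[0.0, 0.0, -0.0]},
{"slide":[0.81, -0.13, -0.0],"rot":[0.0, 0.0, -0.0]},
{"slide":[0.8, -0.13, -0.0],"rot":[0.0, 0.0, -0.0]},
{"slide":[0.81, -0.13, -0.0],"rot":[0.0, 0.0, -0.0]},
{"slide":[0.8, -0.13, -0.0],"rot":[0.0, 0.0, -0.0]},
{"slide":[0.81, -0.12, -0.0],"rot":[0.0, 0.0, -0.0]},
{"slide":[0.8, -0.13, -0.0],"rot":[0.0, 0.0, -0.0]},
{"slide":[0.81, -0.12, -0.0],"rot":[0.0, 0.0, -0.0]},
{"slide":[0.8, -0.13, -0.0],"rot":[0.0, 0.0, -0.0]},
{"slide":[0.81, -0.12, -0.0],"rot":[0.0, 0.0, -0.0]},
{"slide":[-0.0, -0.0, 0.49],"rot":[0.0, 0.0, -0.0]},
{"slide":[-0.0, -0.0, 0.49],"rot":[0.0, 0.0, -0.0]},
{"slide":[-0.0, -0.0, 0.49],"rot":[0.0, 0.0, -0.0]},
{"slide":[-0.0, -0.0, 0.48],"rot":[0.0, 0.0, -0.0]},
{"slide":[-0.0, -0.0, 0.49],"rot":[0.0, 0.0, -0.0]}]
```

Gripped at 39.5 mm, so the filter is held. I'll lift it and carry it to the tray.

Request:
{"name": "jog_arm", "arguments": {
  "increments": [
    {"slide": [0, 0, -0.4], "rot": [0, 0, 0]},
    {"slide": [0, 0, -0.7], "rot": [0, 0, 0]},
    {"slide": [0, 0, -0.7], "rot": [0, 0, 0]},
    {"slide": [0.3, -0.05, -0.6], "rot": [0, 0, 0]},
    {"slide": [0.8, -0.13, 0], "rot": [0, 0, 0]},
    {"slide": [0.8, -0.13, 0], "rot": [0, 0, 0]},
    {"slide": [0.8, -0.13, 0], "rot": [0, 0, 0]},
    {"slide": [0.8, -0.13, 0], "rot": [0, 0, 0]},
    {"slide": [0.8, -0.13, 0], "rot": [0, 0, 0]},
    {"slide": [0.8, -0.13, 0], "rot": [0, 0, 0]},
    {"slide": [0.8, -0.13, 0], "rot": [0, 0, 0]},
    {"slide": [0.8, -0.13, 0], "rot": [0, 0, 0]}
  ]
}}

```text
time_s: 6.65
eef_pos: [520.5, 285.3, 152.9]
tcp_rot: [0.713, 0.702, 0.001, 0.0]
force: [0.2, 0.8, -1.5]
opening: 39.4
```

```bash
python3 plan.py '[[498,385,130,1.5708,4],[498,385,40,1.5708,5]]'
```

```text
t=6.65 pos [520.5 285.3 152.9] z [ 0. -0. -1.] open 39.4 F [ 0.2  0.8 -1.5] q [ 0.38  0.04  1.76 -0.    1.34  0.39]
[{"slide":[0.5, -0.12, 0.11],"rot":[0.01, -0.0, -0.05]},
{"slide":[0.5, -0.12, 0.12],"rot":[0.0, -0.0, -0.04]},
{"slide":[0.49, -0.12, 0.11],"rot":[0.01, -0.0, -0.05]},
{"slide":[0.5, -0.11, 0.12],"rot":[0.0, -0.01, -0.04]},
{"slide":[-0.0, 0.0, 0.36],"rot":[0.0, 0.0, -0.0]},
{"slide":[-0.0, 0.0, 0.36],"rot":[0.0, 0.0, -0.0]},
{"slide":[-0.0, 0.0, 0.36],"rot":[0.0, 0.0, -0.0]},
{"slide":[-0.0, 0.0, 0.36],"rot":[0.0, 0.0, -0.0]},
{"slide":[-0.0, 0.0, 0.36],"rot":[0.0, 0.0, -0.0]}]
```

Request:
{"name": "jog_arm", "arguments": {
  "increments": [
    {"slide": [0.5, -0.12, 0.05], "rot": [0, 0, 0]},
    {"slide": [0.45, -0.12, 0.1], "rot": [0, 0, 0]},
    {"slide": [0.4, -0.1, 0.1], "rot": [0, 0, 0]},
    {"slide": [0.2, -0.05, 0.1], "rot": [0, 0, 0]},
    {"slide": [0, 0, 0.2], "rot": [0, 0, 0]},
    {"slide": [0, 0, 0.35], "rot": [0, 0, 0]},
    {"slide": [0, 0, 0.35], "rot": [0, 0, 0]},
    {"slide": [0, 0, 0.35], "rot": [0, 0, 0]},
    {"slide": [0, 0, 0.2], "rot": [0, 0, 0]},
    {"slide": [0, 0, 0], "rot": [0, 0, 0]}
  ]
}}

```text
time_s: 7.65
eef_pos: [500.0, 366.8, 56.6]
tcp_rot: [0.711, 0.703, -0.0, 0.001]
force: [0.2, -0.2, -0.3]
opening: 39.7
```

```bash
python3 plan.py '[[498,385,37,1.5708,3]]'
```

```text
t=7.65 pos [500.  366.8  56.6] z [-0. -0. -1.] open 39.7 F [ 0.2 -0.2 -0.3] q [ 0.51  0.21  1.75 -0.    1.18  0.53]
[{"slide":[0.12, -0.02, 0.13],"rot":[0.0, 0.01, -0.04]},
{"slide":[0.12, -0.01, 0.13],"rot":[0.0, 0.01, -0.04]},
{"slide":[0.12, -0.01, 0.13],"rot":[0.01, 0.0, -0.05]}]
```

Request:
{"name": "jog_arm", "arguments": {
  "increments": [
    {"slide": [0.15, -0.02, 0], "rot": [0, 0, 0]},
    {"slide": [0.15, 0, 0.1], "rot": [0, 0, 0]},
    {"slide": [0.06, 0, 0.18], "rot": [0, 0, 0]},
    {"slide": [0, 0, 0.14], "rot": [0, 0, 0]},
    {"slide": [0, 0, 0], "rot": [0, 0, 0]},
    {"slide": [0, 0, 0], "rot": [0, 0, 0]}
  ]
}}

```text
time_s: 8.25
eef_pos: [501.3, 386.9, 36.5]
tcp_rot: [0.711, 0.703, 0.002, 0.002]
force: [-0.2, 1.0, -1.5]
opening: 39.5
```

```bash
python3 plan.py '[[498,385,34,1.5708,1]]'
```

```text
t=8.25 pos [501.3 386.9  36.5] z [-0.  0. -1.] open 39.5 F [-0.2  1.  -1.5] q [ 0.54  0.26  1.73 -0.    1.15  0.55]
[{"slide":[-0.04, -0.07, 0.05],"rot":[0.06, -0.0, -0.13]}]
```

Request:
{"name": "jog_arm", "arguments": {
  "increments": [
    {"slide": [0, -0.04, 0.06], "rot": [0, 0, 0]},
    {"slide": [0, 0, 0], "rot": [0, 0, 0]}
  ]
}}

```text
time_s: 8.45
eef_pos: [499.2, 386.9, 33.5]
tcp_rot: [0.711, 0.703, 0.002, 0.002]
force: [0.6, -0.8, -1.0]
opening: 39.2
```

Request:
{"name": "jog_arm", "arguments": {
  "increments": [
    {"slide": [0, 0, 0], "rot": [0, 0, 0]},
    {"slide": [0, 0, 0], "rot": [0, 0, 0]},
    {"slide": [0, 0, 0], "rot": [0, 0, 0]},
    {"slide": [0, 0, 0], "rot": [0, 0, 0]},
    {"slide": [0, 0, -0.4], "rot": [0, 0, 0]},
    {"slide": [0, 0, -0.8], "rot": [0, 0, 0]},
    {"slide": [0, 0, -0.8], "rot": [0, 0, 0]},
    {"slide": [0, 0, -0.4], "rot": [0, 0, 0]}
  ],
  "jaw": 75
}}

```text
time_s: 9.25
eef_pos: [496.6, 385.1, 153.4]
tcp_rot: [0.711, 0.703, -0.002, 0.001]
force: [0.5, 0.1, -0.5]
opening: 75.1
```

```bash
python3 plan.py '[[460.5,-20,110,2.96,18]]'
python3 - <<'E'
from h import *
for c in("top","side"):
    im=manip.read_camera(c);cv2.imwrite(f"pics/{c}2.png",cv2.cvtColor(im,cv2.COLOR_RGB2BGR))
    print([(d["xyz"],round(d["conf"],2)) for d in manip.look_for("filter",c)])
a=cv2.resize(cv2.imread("pics/side2.png")[220:360,180:340],(640,560))
cv2.imwrite("pics/c2.png",a)
E
```

```text
t=9.25 pos [496.6 385.1 153.4] z [-0. -0. -1.] open 75.1 F [ 0.5  0.1 -0.5] q [ 0.54  0.12  1.67 -0.    1.35  0.56]
[{"slide":[-0.45, -0.03, 0.05],"rot":[-0.0, 0.0, -0.89]},
{"slide":[-0.45, -0.07, 0.05],"rot":[-0.0, 0.0, -0.89]},
{"slide":[-0.44, -0.1, 0.05],"rot":[-0.0, 0.0, -0.89]},
{"slide":[-0.43, -0.14, 0.05],"rot":[-0.0, 0.0, -0.89]},
{"slide":[-0.42, -0.17, 0.05],"rot":[-0.0, 0.0, -0.89]},
{"slide":[-0.4, -0.2, 0.05],"rot":[-0.0, 0.0, -0.89]},
{"slide":[-0.39, -0.23, 0.05],"rot":[-0.0, 0.0, -0.89]},
{"slide":[-0.37, -0.26, 0.05],"rot":[-0.0, 0.0, -0.89]},
{"slide":[-0.35, -0.29, 0.05],"rot":[-0.01, 0.0, -0.89]},
{"slide":[-0.32, -0.32, 0.05],"rot":[-0.0, 0.0, -0.89]},
{"slide":[-0.3, -0.34, 0.05],"rot":[-0.01, 0.0, -0.89]},
{"slide":[-0.27, -0.36, 0.05],"rot":[-0.0, 0.0, -0.9]},
{"slide":[-0.24, -0.38, 0.05],"rot":[-0.01, 0.0, -0.89]},
{"slide":[-0.21, -0.4, 0.05],"rot":[-0.0, 0.0, -0.9]},
{"slide":[-0.17, -0.42, 0.05],"rot":[-0.01, 0.0, -0.89]},
{"slide":[-0.14, -0.43, 0.05],"rot":[-0.0, 0.0, -0.9]},
{"slide":[-0.11, -0.44, 0.05],"rot":[-0.01, 0.0, -0.89]},
{"slide":[-0.08, -0.44, 0.04],"rot":[-0.0, 0.01, -0.9]}]
[([501.2, 377.1, 70.3], 0.68)]
[([493.4, 398.4, 50.5], 0.97)]
```

View pics/c2.png

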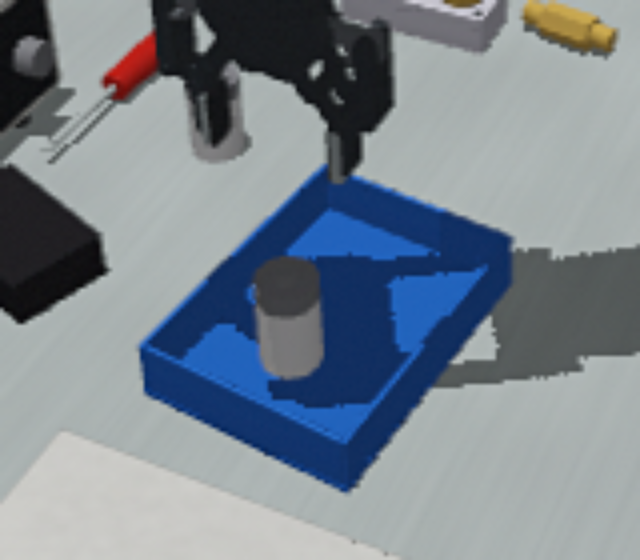

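The crop shows the filter upright in the tray at (290,315), well clear of the walls. Now for the coupling.

Request:
{"name": "jog_arm", "arguments": {
  "increments": [
    {"slide": [-0.45, -0.03, 0.02], "rot": [0, 0, -0.95]},
    {"slide": [-0.45, -0.07, 0.02], "rot": [0, 0, -0.95]},
    {"slide": [-0.44, -0.1, 0.02], "rot": [0, 0, -0.95]},
    {"slide": [-0.43, -0.14, 0.02], "rot": [0, 0, -0.95]},
    {"slide": [-0.42, -0.17, 0.02], "rot": [0, 0, -0.95]},
    {"slide": [-0.4, -0.2, 0.02], "rot": [0, 0, -0.95]},
    {"slide": [-0.39, -0.23, 0.02], "rot": [0, 0, -0.95]},
    {"slide": [-0.37, -0.26, 0.02], "rot": [0, 0, -0.95]},
    {"slide": [-0.35, -0.29, 0.02], "rot": [0, 0, -0.95]},
    {"slide": [-0.32, -0.32, 0.02], "rot": [0, 0, -0.95]},
    {"slide": [-0.3, -0.34, 0.02], "rot": [0, 0, -0.95]},
    {"slide": [-0.27, -0.36, 0.02], "rot": [0, 0, -0.95]}
  ],
  "jaw": 80
}}

```text
time_s: 10.65
eef_pos: [466.8, 100.2, 109.6]
tcp_rot: [0.268, 0.963, -0.017, -0.023]
force: [-0.7, -0.7, -0.5]
opening: 80.0
```

```bash
python3 plan.py '[[460.5,-20,90,2.96,7]]'
```

```text
t=10.65 pos [466.8 100.2 109.6] z [ 0. -0. -1.] open 80.0 F [-0.7 -0.7 -0.5] q [ 0.07 -0.16  2.03 -0.02  1.33 -0.96]
[{"slide":[-0.16, -0.3, 0.06],"rot":[-0.06, -0.07, -0.59]},
{"slide":[-0.15, -0.31, 0.06],"rot":[-0.06, -0.07, -0.59]},
{"slide":[-0.13, -0.32, 0.06],"rot":[-0.06, -0.07, -0.59]},
{"slide":[-0.12, -0.32, 0.06],"rot":[-0.06, -0.07, -0.59]},
{"slide":[-0.1, -0.33, 0.06],"rot":[-0.06, -0.07, -0.59]},
{"slide":[-0.08, -0.33, 0.06],"rot":[-0.07, -0.07, -0.59]},
{"slide":[-0.06, -0.34, 0.07],"rot":[-0.06, -0.07, -0.59]}]
```

Request:
{"name": "jog_arm", "arguments": {
  "increments": [
    {"slide": [-0.16, -0.3, 0], "rot": [-0.06, -0.07, -0.6]},
    {"slide": [-0.15, -0.31, 0], "rot": [-0.06, -0.07, -0.6]},
    {"slide": [-0.13, -0.32, 0], "rot": [-0.06, -0.07, -0.6]},
    {"slide": [-0.12, -0.32, 0], "rot": [-0.06, -0.07, -0.6]},
    {"slide": [-0.1, -0.33, 0], "rot": [-0.06, -0.07, -0.6]},
    {"slide": [-0.08, -0.33, 0], "rot": [-0.06, -0.07, -0.6]},
    {"slide": [-0.04, -0.25, 0.1], "rot": [-0.06, -0.07, -0.55]},
    {"slide": [0, 0, 0.1], "rot": [0, 0, 0]},
    {"slide": [0, 0, 0], "rot": [0, 0, 0]}
  ]
}}

```text
time_s: 11.55
eef_pos: [447.1, -20.6, 79.7]
tcp_rot: [0.084, 0.996, 0.001, -0.017]
force: [1.1, 0.1, -0.6]
opening: 79.9
```

```bash
python3 plan.py '[[460.5,-20,60,2.96,3],[460.5,-20,1,2.96,5]]'
```

```text
t=11.55 pos [447.1 -20.6  79.7] z [ 0. -0. -1.] open 79.9 F [ 1.1  0.1 -0.6] q [-0.21 -0.21  2.13 -0.    1.26 -1.61]
[{"slide":[-0.09, 0.02, 0.13],"rot":[-0.01, -0.13, 0.05]},
{"slide":[-0.09, 0.02, 0.13],"rot":[-0.01, -0.13, 0.05]},
{"slide":[-0.09, 0.02, 0.13],"rot":[-0.0, -0.14, 0.04]},
{"slide":[-0.0, -0.0, 0.24],"rot":[-0.0, 0.0, 0.0]},
{"slide":[-0.0, -0.0, 0.23],"rot":[-0.0, 0.0, 0.0]},
{"slide":[-0.0, -0.0, 0.24],"rot":[-0.0, 0.0, 0.0]},
{"slide":[-0.0, -0.0, 0.23],"rot":[-0.0, 0.0, 0.0]},
{"slide":[-0.0, -0.0, 0.24],"rot":[-0.0, 0.0, 0.0]}]
```

Request:
{"name": "jog_arm", "arguments": {
  "increments": [
    {"slide": [-0.1, 0.02, 0.05], "rot": [0, -0.15, 0.05]},
    {"slide": [-0.1, 0.02, 0.05], "rot": [0, -0.15, 0.05]},
    {"slide": [-0.08, 0.02, 0.1], "rot": [0, -0.1, 0.05]},
    {"slide": [0, 0, 0.2], "rot": [0, 0, 0]},
    {"slide": [0, 0, 0.2], "rot": [0, 0, 0]},
    {"slide": [0, 0, 0.2], "rot": [0, 0, 0]},
    {"slide": [0, 0, 0.2], "rot": [0, 0, 0]},
    {"slide": [0, 0, 0], "rot": [0, 0, 0]},
    {"slide": [0, 0, 0], "rot": [0, 0, 0]}
  ]
}}

```text
time_s: 12.45
eef_pos: [460.9, -17.3, 22.4]
tcp_rot: [0.091, 0.996, -0.001, -0.001]
force: [-0.2, -0.2, -0.5]
opening: 80.0
```

```bash
python3 plan.py '[[460.5,-20,1,2.96,3]]'
```

```text
t=12.45 pos [460.9 -17.3  22.4] z [ 0.  0. -1.] open 80.0 F [-0.2 -0.2 -0.5] q [-0.2  -0.11  2.15 -0.    1.11 -1.59]
[{"slide":[-0.0, -0.02, 0.14],"rot":[-0.01, -0.01, -0.0]},
{"slide":[-0.0, -0.02, 0.14],"rot":[-0.0, -0.01, -0.0]},
{"slide":[-0.0, -0.01, 0.15],"rot":[-0.01, -0.0, -0.0]}]
```

Request:
{"name": "jog_arm", "arguments": {
  "increments": [
    {"slide": [0, -0.02, 0.14], "rot": [0, 0, 0]},
    {"slide": [0, -0.02, 0.14], "rot": [0, 0, 0]},
    {"slide": [0, -0.01, 0.13], "rot": [0, 0, 0]},
    {"slide": [0, 0, 0], "rot": [0, 0, 0]},
    {"slide": [0, 0, 0], "rot": [0, 0, 0]}
  ]
}}

```text
time_s: 12.95
eef_pos: [461.1, -20.3, 0.9]
tcp_rot: [0.091, 0.996, -0.001, -0.0]
force: [0.6, -1.6, 0.1]
opening: 80.4
```

Request:
{"name": "jog_arm", "arguments": {
  "increments": [
    {"slide": [0, 0, 0], "rot": [0, 0, 0]},
    {"slide": [0, 0, 0], "rot": [0, 0, 0]},
    {"slide": [0, 0, 0], "rot": [0, 0, 0]},
    {"slide": [0, 0, 0], "rot": [0, 0, 0]},
    {"slide": [0, 0, 0], "rot": [0, 0, 0]},
    {"slide": [0, 0, 0], "rot": [0, 0, 0]},
    {"slide": [0, 0, 0], "rot": [0, 0, 0]},
    {"slide": [0, 0, 0], "rot": [0, 0, 0]},
    {"slide": [0, 0, 0], "rot": [0, 0, 0]}
  ],
  "jaw": 0
}}

```text
time_s: 13.85
eef_pos: [461.9, -20.4, 1.9]
tcp_rot: [0.091, 0.996, -0.001, 0.001]
force: [0.1, 0.5, -0.1]
opening: 27.4
```

```bash
python3 plan.py '[[450,-18,100,2.96,3],[478,305,130,2.96,9]]'
```

```text
t=13.85 pos [461.9 -20.4   1.9] z [ 0.  0. -1.] open 27.4 F [ 0.1  0.5 -0.1] q [-0.2  -0.07  2.15 -0.    1.06 -1.59]
[{"slide":[0.08, 0.0, -0.65],"rot":[-0.01, 0.01, -0.0]},
{"slide":[0.08, 0.0, -0.66],"rot":[-0.0, 0.01, -0.0]},
{"slide":[0.08, 0.0, -0.65],"rot":[-0.01, 0.0, -0.01]},
{"slide":[0.07, 0.72, -0.07],"rot":[0.0, 0.0, 0.0]},
{"slide":[0.07, 0.72, -0.07],"rot":[0.0, 0.0, 0.0]},
{"slide":[0.07, 0.72, -0.07],"rot":[0.0, 0.0, 0.0]},
{"slide":[0.07, 0.72, -0.07],"rot":[0.0, 0.0, 0.0]},
{"slide":[0.07, 0.72, -0.06],"rot":[0.0, 0.0, 0.0]},
{"slide":[0.07, 0.71, -0.07],"rot":[0.0, 0.0, 0.0]},
{"slide":[0.07, 0.72, -0.06],"rot":[0.0, 0.0, 0.0]},
{"slide":[0.06, 0.71, -0.07],"rot":[0.0, 0.0, 0.0]},
{"slide":[0.07, 0.72, -0.06],"rot":[0.0, 0.0, 0.0]}]
```

Gripped at 27.4 mm. I'll lift and carry it to the tray.

Request:
{"name": "jog_arm", "arguments": {
  "increments": [
    {"slide": [0, 0, -0.4], "rot": [0, 0, 0]},
    {"slide": [0.05, 0, -0.65], "rot": [0, 0, 0]},
    {"slide": [0.05, 0.1, -0.8], "rot": [0, 0, 0]},
    {"slide": [0.05, 0.4, -0.5], "rot": [0, 0, 0]},
    {"slide": [0.05, 0.72, -0.1], "rot": [0, 0, 0]},
    {"slide": [0.05, 0.72, -0.1], "rot": [0, 0, 0]},
    {"slide": [0.05, 0.72, -0.1], "rot": [0, 0, 0]},
    {"slide": [0.05, 0.72, -0.1], "rot": [0, 0, 0]},
    {"slide": [0.05, 0.72, -0.1], "rot": [0, 0, 0]},
    {"slide": [0.05, 0.72, -0.1], "rot": [0, 0, 0]},
    {"slide": [0.05, 0.6, 0], "rot": [0, 0, 0]},
    {"slide": [0, 0.4, 0], "rot": [0, 0, 0]}
  ]
}}

```text
time_s: 15.05
eef_pos: [488.7, 280.1, 152.4]
tcp_rot: [0.094, 0.996, -0.0, -0.001]
force: [0.3, -1.3, -0.7]
opening: 27.1
```

```bash
python3 plan.py '[[478,305,80,2.96,4],[478,305,12,2.96,4]]'
```

```text
t=15.05 pos [488.7 280.1 152.4] z [ 0.  0. -1.] open 27.1 F [ 0.3 -1.3 -0.7] q [ 0.39 -0.03  1.83  0.    1.34 -0.99]
[{"slide":[0.07, 0.11, 0.36],"rot":[-0.0, -0.01, -0.02]},
{"slide":[0.08, 0.11, 0.36],"rot":[-0.0, -0.01, -0.02]},
{"slide":[0.08, 0.12, 0.36],"rot":[-0.0, -0.0, -0.02]},
{"slide":[0.07, 0.11, 0.37],"rot":[-0.01, -0.01, -0.02]},
{"slide":[0.0, 0.0, 0.34],"rot":[0.0, 0.0, 0.0]},
{"slide":[0.0, 0.0, 0.34],"rot":[0.0, 0.0, 0.0]},
{"slide":[0.0, 0.0, 0.34],"rot":[0.0, 0.0, 0.0]},
{"slide":[0.0, 0.0, 0.34],"rot":[0.0, 0.0, 0.0]}]
```

Request:
{"name": "jog_arm", "arguments": {
  "increments": [
    {"slide": [0.08, 0.05, 0.25], "rot": [0, 0, 0]},
    {"slide": [0.08, 0.1, 0.36], "rot": [0, 0, 0]},
    {"slide": [0.08, 0.1, 0.36], "rot": [0, 0, 0]},
    {"slide": [0.05, 0.08, 0.36], "rot": [0, 0, 0]},
    {"slide": [0, 0, 0.34], "rot": [0, 0, 0]},
    {"slide": [0, 0, 0.34], "rot": [0, 0, 0]},
    {"slide": [0, 0, 0.25], "rot": [0, 0, 0]},
    {"slide": [0, 0, 0], "rot": [0, 0, 0]},
    {"slide": [0, 0, 0], "rot": [0, 0, 0]}
  ]
}}

```text
time_s: 15.95
eef_pos: [470.0, 294.8, 26.4]
tcp_rot: [0.093, 0.996, -0.005, -0.006]
force: [-0.2, -0.6, -1.3]
opening: 27.0
```

```bash
python3 plan.py '[[478,305,9,2.96,3]]'
```

```text
t=15.95 pos [470.  294.8  26.4] z [ 0.  0. -1.] open 27.0 F [-0.2 -0.6 -1.3] q [ 0.43  0.12  1.91 -0.    1.13 -0.96]
[{"slide":[-0.04, 0.08, 0.11],"rot":[-0.04, -0.05, -0.02]},
{"slide":[-0.04, 0.08, 0.12],"rot":[-0.04, -0.04, -0.02]},
{"slide":[-0.04, 0.07, 0.11],"rot":[-0.04, -0.05, -0.02]}]
```

Next I'll lower it, let go, lift, and set off for the square.

Request:
{"name": "jog_arm", "arguments": {
  "increments": [
    {"slide": [-0.05, 0.08, 0.08], "rot": [-0.04, -0.05, 0]},
    {"slide": [-0.05, 0.08, 0.12], "rot": [-0.04, -0.05, 0]},
    {"slide": [-0.03, 0.06, 0.12], "rot": [-0.04, -0.04, 0]},
    {"slide": [0, 0, 0], "rot": [0, 0, 0]},
    {"slide": [0, 0, 0], "rot": [0, 0, 0]}
  ]
}}

```text
time_s: 16.45
eef_pos: [481.4, 305.9, 11.8]
tcp_rot: [0.094, 0.996, 0.002, 0.003]
force: [0.3, 0.6, -0.9]
opening: 26.9
```

Request:
{"name": "jog_arm", "arguments": {
  "increments": [
    {"slide": [0, 0, 0], "rot": [0, 0, 0]},
    {"slide": [0, 0, 0], "rot": [0, 0, 0]},
    {"slide": [0, 0, 0], "rot": [0, 0, 0]},
    {"slide": [0, 0, 0], "rot": [0, 0, 0]},
    {"slide": [0, 0, -0.5], "rot": [0, 0, 0]},
    {"slide": [0, 0, -1], "rot": [0, 0, 0]},
    {"slide": [0, 0, -0.8], "rot": [0, 0, 0]}
  ],
  "jaw": 48
}}

```text
time_s: 17.15
eef_pos: [476.6, 303.6, 123.6]
tcp_rot: [0.094, 0.996, -0.002, -0.003]
force: [1.4, 0.5, 0.5]
opening: 47.8
```

```bash
python3 plan.py '[[450,0,140,1.8,14],[422,-286,100,1.326,10]]'
python3 - <<'E'
from h import *
for c in("top","side"):
    print([(d["xyz"],round(d["conf"],2)) for d in [manip.read_camera(c)] and manip.look_for("coupling",c)])
E
```

```text
t=17.15 pos [476.6 303.6 123.6] z [-0.  0. -1.] open 47.8 F [1.4 0.5 0.5] q [ 0.44  0.01  1.85 -0.    1.3  -0.95]
[{"slide":[-0.04, -0.43, -0.02],"rot":[-0.01, -0.0, 0.94]},
{"slide":[-0.08, -0.43, -0.02],"rot":[-0.0, -0.0, 0.94]},
{"slide":[-0.11, -0.42, -0.02],"rot":[-0.01, -0.0, 0.95]},
{"slide":[-0.15, -0.41, -0.02],"rot":[-0.0, -0.0, 0.94]},
{"slide":[-0.18, -0.4, -0.02],"rot":[-0.01, -0.0, 0.95]},
{"slide":[-0.21, -0.38, -0.02],"rot":[-0.01, -0.0, 0.94]},
{"slide":[-0.24, -0.36, -0.03],"rot":[-0.0, -0.0, 0.95]},
{"slide":[-0.27, -0.34, -0.02],"rot":[-0.01, -0.0, 0.94]},
{"slide":[-0.3, -0.31, -0.03],"rot":[-0.01, -0.0, 0.95]},
{"slide":[-0.33, -0.29, -0.03],"rot":[-0.0, -0.01, 0.94]},
{"slide":[-0.35, -0.26, -0.02],"rot":[-0.01, -0.0, 0.95]},
{"slide":[-0.37, -0.23, -0.03],"rot":[-0.0, -0.01, 0.94]},
{"slide":[-0.39, -0.2, -0.02],"rot":[-0.01, -0.01, 0.95]},
{"slide":[-0.4, -0.17, -0.02],"rot":[-0.0, -0.0, 0.94]},
{"slide":[-0.54, -0.18, 0.08],"rot":[-0.0, -0.0, 0.54]},
{"slide":[-0.55, -0.16, 0.08],"rot":[-0.0, -0.0, 0.54]},
{"slide":[-0.56, -0.13, 0.08],"rot":[-0.0, -0.0, 0.54]},
{"slide":[-0.57, -0.11, 0.08],"rot":[-0.0, 0.0, 0.55]},
{"slide":[-0.57, -0.08, 0.08],"rot":[-0.0, 0.0, 0.54]},
{"slide":[-0.57, -0.05, 0.08],"rot":[-0.0, 0.0, 0.55]},
{"slide":[-0.57, -0.03, 0.08],"rot":[-0.0, 0.0, 0.54]},
{"slide":[-0.58, 0.0, 0.08],"rot":[-0.0, 0.0, 0.55]},
{"slide":[-0.57, 0.03, 0.08],"rot":[-0.0, 0.0, 0.54]},
{"slide":[-0.58, 0.06, 0.08],"rot":[-0.0, 0.0, 0.55]}]
[([497.3, 308.9, 24.5], 0.73), ([712.8, 366.1, 39.1], 0.46)]
[([472.3, 314.5, 25.3], 0.74)]
```

Request:
{"name": "jog_arm", "arguments": {
  "increments": [
    {"slide": [-0.04, -0.43, -0.04], "rot": [0, 0, 0.95]},
    {"slide": [-0.08, -0.43, -0.04], "rot": [0, 0, 0.95]},
    {"slide": [-0.11, -0.42, -0.04], "rot": [0, 0, 0.95]},
    {"slide": [-0.15, -0.41, -0.04], "rot": [0, 0, 0.95]},
    {"slide": [-0.18, -0.4, -0.04], "rot": [0, 0, 0.95]},
    {"slide": [-0.21, -0.38, -0.04], "rot": [0, 0, 0.95]},
    {"slide": [-0.24, -0.36, -0.04], "rot": [0, 0, 0.95]},
    {"slide": [-0.27, -0.34, -0.04], "rot": [0, 0, 0.95]},
    {"slide": [-0.3, -0.31, -0.04], "rot": [0, 0, 0.95]},
    {"slide": [-0.33, -0.29, -0.04], "rot": [0, 0, 0.95]},
    {"slide": [-0.35, -0.26, -0.04], "rot": [0, 0, 0.95]},
    {"slide": [-0.37, -0.23, -0.04], "rot": [0, 0, 0.95]}
  ]
}}

```text
time_s: 18.55
eef_pos: [431.5, 34.0, 121.9]
tcp_rot: [0.572, 0.82, -0.018, -0.018]
force: [0.4, -0.5, -0.7]
opening: 47.9
```

```bash
python3 plan.py '[[422,-286,120,1.326,12]]'
```

```text
t=18.55 pos [431.5  34.  121.9] z [-0. -0. -1.] open 47.9 F [ 0.4 -0.5 -0.7] q [-0.09 -0.3   2.12 -0.01  1.37 -0.43]
[{"slide":[-0.5, -0.2, 0.01],"rot":[-0.05, 0.01, 0.57]},
{"slide":[-0.5, -0.17, 0.01],"rot":[-0.05, 0.01, 0.57]},
{"slide":[-0.51, -0.15, 0.01],"rot":[-0.05, 0.01, 0.57]},
{"slide":[-0.52, -0.12, 0.0],"rot":[-0.05, 0.0, 0.57]},
{"slide":[-0.52, -0.1, 0.0],"rot":[-0.05, 0.01, 0.57]},
{"slide":[-0.53, -0.07, 0.0],"rot":[-0.05, 0.0, 0.57]},
{"slide":[-0.53, -0.04, 0.01],"rot":[-0.05, 0.01, 0.57]},
{"slide":[-0.53, -0.02, 0.0],"rot":[-0.05, 0.0, 0.57]},
{"slide":[-0.54, 0.01, 0.0],"rot":[-0.05, 0.01, 0.57]},
{"slide":[-0.53, 0.03, 0.01],"rot":[-0.05, 0.0, 0.57]},
{"slide":[-0.53, 0.06, 0.0],"rot":[-0.05, 0.01, 0.57]},
{"slide":[-0.53, 0.09, 0.01],"rot":[-0.04, 0.0, 0.57]}]
```

Request:
{"name": "jog_arm", "arguments": {
  "increments": [
    {"slide": [-0.5, -0.2, 0], "rot": [-0.05, 0, 0.57]},
    {"slide": [-0.5, -0.17, 0], "rot": [-0.05, 0, 0.57]},
    {"slide": [-0.51, -0.15, 0], "rot": [-0.05, 0, 0.57]},
    {"slide": [-0.52, -0.12, 0], "rot": [-0.05, 0, 0.57]},
    {"slide": [-0.52, -0.1, 0], "rot": [-0.05, 0, 0.57]},
    {"slide": [-0.53, -0.07, 0], "rot": [-0.05, 0, 0.57]},
    {"slide": [-0.53, -0.04, 0], "rot": [-0.05, 0, 0.57]},
    {"slide": [-0.53, -0.02, 0], "rot": [-0.05, 0, 0.57]},
    {"slide": [-0.54, 0.01, 0], "rot": [-0.05, 0, 0.57]},
    {"slide": [-0.53, 0.03, 0], "rot": [-0.05, 0, 0.57]},
    {"slide": [-0.4, 0.06, 0], "rot": [-0.05, 0, 0.57]},
    {"slide": [0, 0, 0], "rot": [0, 0, 0]}
  ]
}}

```text
time_s: 19.75
eef_pos: [402.4, -258.4, 94.9]
tcp_rot: [0.781, 0.624, -0.011, -0.019]
force: [-0.2, -0.1, -0.0]
opening: 48.1
```

```bash
python3 plan.py '[[418.6,-288.3,80,1.326,5],[418.6,-288.3,30,1.326,3]]'
```

```text
t=19.75 pos [ 402.4 -258.4   94.9] z [-0.  0. -1.] open 48.1 F [-0.2 -0.1 -0. ] q [-0.72 -0.15  2.04 -0.02  1.29 -0.49]
[{"slide":[-0.1, 0.09, 0.06],"rot":[-0.1, -0.01, 0.05]},
{"slide":[-0.1, 0.09, 0.05],"rot":[-0.1, -0.01, 0.05]},
{"slide":[-0.1, 0.09, 0.06],"rot":[-0.1, -0.01, 0.05]},
{"slide":[-0.1, 0.09, 0.06],"rot":[-0.1, -0.02, 0.05]},
{"slide":[-0.11, 0.1, 0.05],"rot":[-0.1, -0.01, 0.06]},
{"slide":[0.0, 0.0, 0.33],"rot":[-0.0, -0.0, -0.0]},
{"slide":[0.0, 0.0, 0.34],"rot":[-0.0, -0.0, -0.0]},
{"slide":[0.0, 0.0, 0.33],"rot":[-0.0, -0.0, -0.0]}]
```

Request:
{"name": "jog_arm", "arguments": {
  "increments": [
    {"slide": [-0.1, 0.09, 0], "rot": [-0.1, 0, 0]},
    {"slide": [-0.1, 0.09, 0.05], "rot": [-0.1, 0, 0.05]},
    {"slide": [-0.1, 0.09, 0.06], "rot": [-0.1, 0, 0.05]},
    {"slide": [-0.1, 0.09, 0.06], "rot": [-0.1, 0, 0.05]},
    {"slide": [-0.1, 0.09, 0.06], "rot": [-0.1, 0, 0.05]},
    {"slide": [0, 0, 0.2], "rot": [0, 0, 0]},
    {"slide": [0, 0, 0.2], "rot": [0, 0, 0]},
    {"slide": [0, 0, 0.1], "rot": [0, 0, 0]},
    {"slide": [0, 0, 0], "rot": [0, 0, 0]},
    {"slide": [0, 0, 0], "rot": [0, 0, 0]}
  ]
}}

```text
time_s: 20.75
eef_pos: [417.8, -284.5, 49.1]
tcp_rot: [0.786, 0.619, 0.003, -0.005]
force: [-0.3, -0.1, -0.1]
opening: 48.3
```

```bash
python3 plan.py '[[418.6,-288.3,1.5,1.326,6]]'
```

```text
t=20.75 pos [ 417.8 -284.5   49.1] z [ 0. -0. -1.] open 48.3 F [-0.3 -0.1 -0.1] q [-0.75 -0.04  2.03  0.01  1.16 -0.52]
[{"slide":[-0.01, 0.01, 0.16],"rot":[-0.01, -0.02, 0.02]},
{"slide":[-0.01, 0.01, 0.16],"rot":[-0.01, -0.02, 0.02]},
{"slide":[-0.01, 0.0, 0.16],"rot":[-0.01, -0.02, 0.01]},
{"slide":[-0.02, 0.01, 0.16],"rot":[-0.01, -0.02, 0.02]},
{"slide":[-0.01, 0.0, 0.16],"rot":[-0.01, -0.02, 0.01]},
{"slide":[-0.02, 0.01, 0.15],"rot":[-0.01, -0.03, 0.02]}]
```

Request:
{"name": "jog_arm", "arguments": {
  "increments": [
    {"slide": [-0.02, 0.01, 0.16], "rot": [-0.02, -0.02, 0.03]},
    {"slide": [-0.02, 0.01, 0.16], "rot": [-0.02, -0.02, 0.03]},
    {"slide": [-0.02, 0, 0.16], "rot": [-0.01, -0.02, 0.02]},
    {"slide": [-0.02, 0, 0.16], "rot": [0, -0.02, 0.02]},
    {"slide": [0, 0, 0.15], "rot": [0, -0.02, 0]},
    {"slide": [0, 0, 0.1], "rot": [0, 0, 0]},
    {"slide": [0, 0, 0], "rot": [0, 0, 0]},
    {"slide": [0, 0, 0], "rot": [0, 0, 0]}
  ]
}}

```text
time_s: 21.55
eef_pos: [417.8, -288.5, 0.5]
tcp_rot: [0.788, 0.615, 0.001, -0.001]
force: [-0.2, 0.6, 0.5]
opening: 48.0
```

```bash
python3 plan.py '[[418.6,-288.3,1.5,1.326,1]]'
```

```text
t=21.55 pos [ 417.8 -288.5    0.5] z [-0. -0. -1.] open 48.0 F [-0.2  0.6  0.5] q [-0.75  0.04  2.04  0.    1.06 -0.51]
[{"slide":[0.01, 0.02, -0.02],"rot":[-0.0, -0.02, -0.01]}]
```

Request:
{"name": "jog_arm", "arguments": {
  "increments": [
    {"slide": [0, 0, -0.04], "rot": [0, 0, 0]},
    {"slide": [0, 0, 0], "rot": [0, 0, 0]},
    {"slide": [0, 0, 0], "rot": [0, 0, 0]},
    {"slide": [0, 0, 0], "rot": [0, 0, 0]},
    {"slide": [0, 0, 0], "rot": [0, 0, 0]},
    {"slide": [0, 0, 0], "rot": [0, 0, 0]},
    {"slide": [0, 0, 0], "rot": [0, 0, 0]}
  ],
  "jaw": 0
}}

```text
time_s: 22.25
eef_pos: [418.2, -288.9, 3.4]
tcp_rot: [0.788, 0.615, 0.001, 0.0]
force: [0.0, -0.2, -1.7]
opening: 18.2
```

```bash
python3 plan.py '[[418.6,-288.3,5,1.326,1]]'
python3 - <<'E'
from h import *
np.set_printoptions(precision=3,suppress=True)
c="top";im=manip.read_camera(c);cv2.imwrite("pics/t3.png",cv2.cvtColor(im,cv2.COLOR_RGB2BGR))
print(fit(c,255-im.astype(float).mean(2),[SQ[1]],[480.3,-357.4,-.245],pad=4))
E
```

```text
t=22.25 pos [ 418.2 -288.9    3.4] z [-0. -0. -1.] open 18.2 F [ 0.  -0.2 -1.7] q [-0.75  0.04  2.04  0.    1.06 -0.51]
[{"slide":[0.01, 0.0, -0.03],"rot":[0.02, -0.01, -0.01]}]
(array([ 469.731, -348.326,   -0.339]), np.float64(-0.4734121418178339))
```

Request:
{"name": "jog_arm", "arguments": {
  "increments": [
    {"slide": [0, 0, -0.15], "rot": [0, 0, 0]},
    {"slide": [0, 0, -0.25], "rot": [0, 0, 0]},
    {"slide": [0, 0, -0.15], "rot": [0, 0, 0]},
    {"slide": [0, 0, 0], "rot": [0, 0, 0]},
    {"slide": [0, 0, 0], "rot": [0, 0, 0]}
  ]
}}

```text
time_s: 22.8
eef_pos: [416.6, -287.1, 31.9]
tcp_rot: [0.789, 0.615, 0.001, -0.002]
force: [0.4, 0.5, -3.7]
opening: 18.5
```

```bash
python3 plan.py '[[432,-60,35,1.42,10],[460,20,35,1.547,5]]'
python3 - <<'E'
from h import *
np.set_printoptions(precision=3,suppress=True)
c="side";im=manip.read_camera(c);cv2.imwrite("pics/s3.png",cv2.cvtColor(im,cv2.COLOR_RGB2BGR))
cv2.imwrite("pics/c3.png",cv2.resize(cv2.cvtColor(im,cv2.COLOR_RGB2BGR)[120:240,300:460],(640,480),interpolation=cv2.INTER_CUBIC))
E
```

```text
t=22.80 pos [ 416.6 -287.1   31.9] z [ 0. -0. -1.] open 18.5 F [ 0.4  0.5 -3.7] q [-0.75 -0.01  2.04  0.    1.12 -0.51]
[{"slide":[0.45, -0.08, -0.0],"rot":[-0.0, -0.0, -0.11]},
{"slide":[0.45, -0.08, -0.0],"rot":[-0.0, -0.01, -0.11]},
{"slide":[0.45, -0.07, -0.01],"rot":[-0.0, -0.0, -0.11]},
{"slide":[0.45, -0.07, -0.01],"rot":[-0.0, -0.01, -0.11]},
{"slide":[0.45, -0.06, -0.0],"rot":[-0.0, -0.0, -0.11]},
{"slide":[0.45, -0.06, -0.01],"rot":[-0.01, -0.01, -0.11]},
{"slide":[0.45, -0.06, -0.0],"rot":[-0.0, -0.0, -0.11]},
{"slide":[0.45, -0.05, -0.01],"rot":[-0.01, -0.01, -0.11]},
{"slide":[0.45, -0.04, -0.01],"rot":[-0.0, -0.0, -0.11]},
{"slide":[0.46, -0.04, -0.0],"rot":[-0.01, -0.01, -0.1]},
{"slide":[0.33, 0.06, -0.0],"rot":[0.0, 0.0, -0.29]},
{"slide":[0.33, 0.07, -0.0],"rot":[0.0, 0.0, -0.29]},
{"slide":[0.33, 0.08, -0.0],"rot":[0.0, 0.0, -0.29]},
{"slide":[0.33, 0.09, -0.0],"rot":[0.0, 0.0, -0.29]},
{"slide":[0.33, 0.09, -0.0],"rot":[0.0, 0.0, -0.3]}]
```

View pics/c3.png

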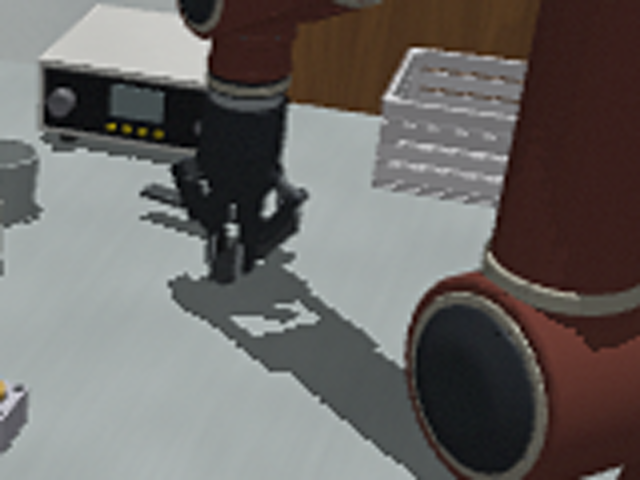

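The crop shows the square lifted off the bench, with the blade tip at (150,190) above its shadow at (150,217). The extra 3 N or so on the wrist says it is carried without drooping. I'll carry it over.

Request:
{"name": "jog_arm", "arguments": {
  "increments": [
    {"slide": [0.3, -0.08, -0.02], "rot": [0, 0, -0.11]},
    {"slide": [0.42, -0.08, -0.02], "rot": [0, 0, -0.11]},
    {"slide": [0.45, -0.07, -0.02], "rot": [0, 0, -0.11]},
    {"slide": [0.45, -0.07, -0.02], "rot": [0, 0, -0.11]},
    {"slide": [0.45, -0.06, -0.02], "rot": [0, 0, -0.11]},
    {"slide": [0.45, -0.06, -0.02], "rot": [0, 0, -0.11]},
    {"slide": [0.45, -0.06, -0.02], "rot": [0, 0, -0.11]},
    {"slide": [0.45, -0.05, -0.02], "rot": [0, 0, -0.11]},
    {"slide": [0.45, -0.04, -0.02], "rot": [0, 0, -0.11]},
    {"slide": [0.3, -0.04, -0.02], "rot": [0, 0, -0.11]}
  ]
}}

```text
time_s: 23.85
eef_pos: [423.8, -61.9, 39.8]
tcp_rot: [0.757, 0.653, 0.001, -0.007]
force: [-0.3, -0.1, -3.2]
opening: 18.3
```

```bash
python3 plan.py '[[470,40,35,1.547,7]]'
```

```text
t=23.85 pos [423.8 -61.9  39.8] z [ 0.  0. -1.] open 18.3 F [-0.3 -0.1 -3.2] q [-0.33 -0.22  2.21  0.01  1.16 -0.18]
[{"slide":[0.31, 0.09, 0.02],"rot":[-0.01, -0.02, -0.2]},
{"slide":[0.31, 0.09, 0.02],"rot":[-0.01, -0.02, -0.2]},
{"slide":[0.3, 0.1, 0.01],"rot":[-0.02, -0.02, -0.2]},
{"slide":[0.3, 0.1, 0.01],"rot":[-0.01, -0.02, -0.2]},
{"slide":[0.3, 0.11, 0.02],"rot":[-0.02, -0.02, -0.2]},
{"slide":[0.3, 0.12, 0.01],"rot":[-0.01, -0.02, -0.21]},
{"slide":[0.29, 0.12, 0.01],"rot":[-0.02, -0.01, -0.2]}]
```

Request:
{"name": "jog_arm", "arguments": {
  "increments": [
    {"slide": [0.28, 0.09, 0.02], "rot": [-0.02, -0.02, -0.2]},
    {"slide": [0.3, 0.09, 0.02], "rot": [-0.02, -0.02, -0.2]},
    {"slide": [0.3, 0.1, 0.02], "rot": [-0.02, -0.02, -0.2]},
    {"slide": [0.3, 0.1, 0.01], "rot": [-0.01, -0.02, -0.2]},
    {"slide": [0.3, 0.11, 0.01], "rot": [-0.02, -0.02, -0.2]},
    {"slide": [0.2, 0.12, 0.01], "rot": [-0.01, -0.02, -0.2]},
    {"slide": [0.1, 0.05, 0], "rot": [0, 0, -0.2]},
    {"slide": [0, 0, 0], "rot": [0, 0, 0]},
    {"slide": [0, 0, 0], "rot": [0, 0, 0]}
  ]
}}

```text
time_s: 24.75
eef_pos: [460.4, 35.0, 32.4]
tcp_rot: [0.711, 0.703, -0.0, -0.004]
force: [0.3, 0.5, -3.7]
opening: 18.6
```

```bash
python3 plan.py '[[495,60,30,1.547,5]]'
```

```text
t=24.75 pos [460.4  35.   32.4] z [ 0.  0. -1.] open 18.6 F [ 0.3  0.5 -3.7] q [-0.09 -0.12  2.14  0.    1.13 -0.08]
[{"slide":[0.1, 0.14, 0.01],"rot":[-0.01, -0.01, 0.03]},
{"slide":[0.1, 0.14, 0.01],"rot":[-0.01, -0.01, 0.03]},
{"slide":[0.1, 0.13, 0.01],"rot":[-0.02, -0.01, 0.03]},
{"slide":[0.11, 0.14, 0.01],"rot":[-0.01, -0.01, 0.03]},
{"slide":[0.1, 0.13, 0.01],"rot":[-0.02, -0.01, 0.03]}]
```

Request:
{"name": "jog_arm", "arguments": {
  "increments": [
    {"slide": [0.1, 0.12, 0.02], "rot": [-0.02, -0.01, 0.03]},
    {"slide": [0.1, 0.12, 0.05], "rot": [-0.02, -0.01, 0.03]},
    {"slide": [0.1, 0.12, 0.08], "rot": [-0.02, -0.01, 0.03]},
    {"slide": [0.1, 0.12, 0.1], "rot": [-0.01, -0.01, 0.03]},
    {"slide": [0.05, 0.06, 0.1], "rot": [0, 0, 0.03]},
    {"slide": [0, 0, 0.1], "rot": [0, 0, 0]},
    {"slide": [0, 0, 0.08], "rot": [0, 0, 0]},
    {"slide": [0, 0, 0], "rot": [0, 0, 0]},
    {"slide": [0, 0, 0], "rot": [0, 0, 0]}
  ]
}}

```text
time_s: 25.65
eef_pos: [490.9, 57.7, 3.5]
tcp_rot: [0.717, 0.697, 0.001, 0.0]
force: [0.5, 0.9, -1.9]
opening: 18.7
```

```bash
python3 plan.py '[[495,60,3.5,1.547,3]]'
python3 - <<'E'
from h import *
np.set_printoptions(precision=3,suppress=True)
for c,cr in(("top",(170,300,240,340)),("side",(170,270,240,360))):
    im=cv2.cvtColor(manip.read_camera(c),cv2.COLOR_RGB2BGR);cv2.imwrite(f"pics/{c}4.png",im)
a=cv2.imread("pics/top4.png")[175:275,250:350];b=cv2.imread("pics/side4.png")[190:250,240:340]
a=cv2.resize(a,(400,400),interpolation=cv2.INTER_CUBIC);b=cv2.resize(b,(400,240),interpolation=cv2.INTER_CUBIC)
o=np.zeros((400,800,3),np.uint8);o[:,:400]=a;o[:240,400:]=b;cv2.imwrite("pics/c4.png",o)
E
```

```text
t=25.65 pos [490.9  57.7   3.5] z [ 0. -0. -1.] open 18.7 F [ 0.5  0.9 -1.9] q [-0.03  0.01  2.07  0.    1.06 -0.01]
[{"slide":[0.02, 0.03, 0.0],"rot":[0.0, -0.0, -0.02]},
{"slide":[0.01, 0.03, 0.0],"rot":[0.01, -0.0, -0.01]},
{"slide":[0.02, 0.02, 0.0],"rot":[0.0, -0.01, -0.02]}]
```

View pics/c4.png

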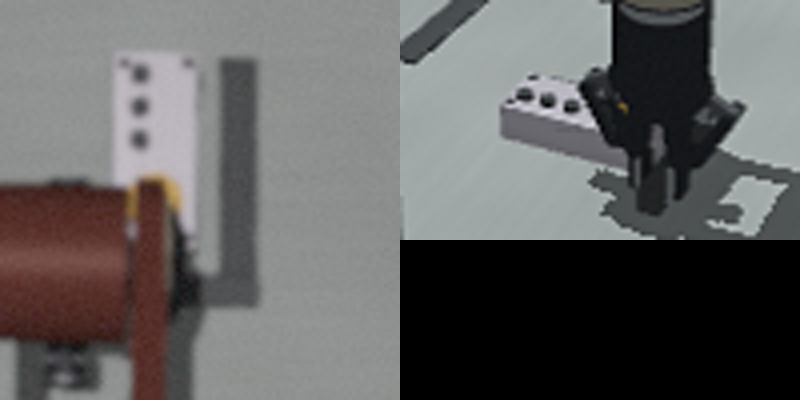

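The crop shows the square flat and parallel to the block, with the blade's inner edge at x≈220 px against the block side at x≈198 px. I'll measure the gap with the fit.

```bash
cat > gap.py <<'E'
from h import *
import sys
np.set_printoptions(precision=3,suppress=True)
im=cv2.imread(sys.argv[1]).astype(float)
p0=eval(sys.argv[2])
# subpixel blade-edge columns: gradient between rows along blade
BL=[box(-40,84,-72,-47,0,6)]
sq,c=fit("top",255-im.mean(2),BL,p0,pad=3);print("blade fit",sq,c)
E
python3 gap.py pics/top4.png '[566,6,-.03]'
```

```text
blade fit [561.608   3.872  -0.023] -0.9664307808519639
```

Request:
{"name": "jog_arm", "arguments": {
  "increments": [
    {"slide": [0.04, 0.05, 0], "rot": [0, 0, 0]},
    {"slide": [0.04, 0.05, 0], "rot": [0, 0, 0]},
    {"slide": [0.04, 0.05, 0], "rot": [0, 0, 0]},
    {"slide": [0.04, 0.05, 0], "rot": [0, 0, 0]},
    {"slide": [0.04, 0.05, 0], "rot": [0, 0, 0]},
    {"slide": [0.02, 0.04, 0], "rot": [0, 0, 0]},
    {"slide": [0, 0, 0], "rot": [0, 0, 0]},
    {"slide": [0, 0, 0], "rot": [0, 0, 0]}
  ]
}}

```text
time_s: 26.55
eef_pos: [506.8, 68.7, 3.7]
tcp_rot: [0.717, 0.697, 0.0, 0.001]
force: [-0.1, -0.5, -2.8]
opening: 18.6
```

```bash
python3 plan.py '[[506,70,3.5,1.547,3]]'
python3 - <<'E'
from h import *
im=cv2.cvtColor(manip.read_camera("top"),cv2.COLOR_RGB2BGR);cv2.imwrite("pics/top5.png",im)
E
python3 gap.py pics/top5.png '[576,14,-.03]'
```

```text
t=26.55 pos [506.8  68.7   3.7] z [-0. -0. -1.] open 18.6 F [-0.1 -0.5 -2.8] q [-0.01  0.05  2.03 -0.    1.06  0.02]
[{"slide":[0.01, -0.01, 0.0],"rot":[0.01, 0.0, -0.02]},
{"slide":[0.01, -0.0, 0.0],"rot":[0.0, 0.0, -0.02]},
{"slide":[0.01, -0.01, 0.0],"rot":[0.01, 0.0, -0.01]}]
blade fit [569.825  14.555  -0.025] -0.8682681556915874
```

Request:
{"name": "jog_arm", "arguments": {
  "increments": [
    {"slide": [0, 0.03, 0], "rot": [0, 0, 0]},
    {"slide": [0, 0.03, 0], "rot": [0, 0, 0]},
    {"slide": [0, 0, 0], "rot": [0, 0, 0]}
  ]
}}

```text
time_s: 26.9
eef_pos: [507.5, 68.7, 3.5]
tcp_rot: [0.717, 0.697, -0.002, -0.002]
force: [-0.4, -0.1, -2.0]
opening: 18.6
```

Request:
{"name": "jog_arm", "arguments": {
  "increments": [
    {"slide": [0.03, 0, 0], "rot": [0, 0, 0]},
    {"slide": [0.03, 0, 0], "rot": [0, 0, 0]},
    {"slide": [0, 0, 0], "rot": [0, 0, 0]}
  ]
}}

```text
time_s: 27.2
eef_pos: [507.7, 70.9, 3.5]
tcp_rot: [0.718, 0.696, -0.002, -0.001]
force: [-1.6, -0.2, -1.9]
opening: 18.5
```

Request:
{"name": "jog_arm", "arguments": {
  "increments": [
    {"slide": [0, 0.05, 0], "rot": [0, 0, 0]},
    {"slide": [0, 0.05, 0], "rot": [0, 0, 0]}
  ]
}}

```text
time_s: 27.4
eef_pos: [507.8, 71.0, 3.4]
tcp_rot: [0.717, 0.697, -0.008, -0.006]
force: [-15.5, -1.3, 11.2]
opening: 18.6
```

Request:
{"name": "jog_arm", "arguments": {
  "increments": [
    {"slide": [0, 0, 0.02], "rot": [0, 0, 0]},
    {"slide": [0, 0, 0], "rot": [0, 0, 0]}
  ]
}}

```text
time_s: 27.6
eef_pos: [507.7, 71.0, 3.7]
tcp_rot: [0.717, 0.697, -0.008, -0.006]
force: [-3.4, -0.9, -2.6]
opening: 18.8
```

Contact with the end face shows at 15 N. Next I'll feel for the long side in +y.

Request:
{"name": "jog_arm", "arguments": {
  "increments": [
    {"slide": [0.03, -0.005, 0], "rot": [0, 0, 0]},
    {"slide": [0.03, 0, 0], "rot": [0, 0, 0]},
    {"slide": [0.02, 0, 0], "rot": [0, 0, 0]}
  ]
}}

```text
time_s: 27.9
eef_pos: [507.9, 72.6, 4.1]
tcp_rot: [0.718, 0.696, -0.01, -0.004]
force: [-3.2, -4.3, -1.5]
opening: 18.4
```

Request:
{"name": "jog_arm", "arguments": {
  "increments": [
    {"slide": [0.03, 0, 0], "rot": [0, 0, 0]},
    {"slide": [0.03, 0, 0], "rot": [0, 0, 0]},
    {"slide": [0.02, 0, 0], "rot": [0, 0, 0]}
  ]
}}

```text
time_s: 28.2
eef_pos: [507.9, 74.3, 4.1]
tcp_rot: [0.718, 0.696, -0.012, -0.002]
force: [-3.4, -5.2, -0.4]
opening: 18.6
```

Request:
{"name": "jog_arm", "arguments": {
  "increments": [
    {"slide": [0, 0, 0], "rot": [0, 0, 0]},
    {"slide": [0, 0, 0], "rot": [0, 0, 0]},
    {"slide": [0, 0, 0], "rot": [0, 0, 0]},
    {"slide": [0, 0, -0.3], "rot": [0, 0, 0]},
    {"slide": [0, 0, -0.6], "rot": [0, 0, 0]},
    {"slide": [0, -0.5, -0.8], "rot": [0, 0, 0]},
    {"slide": [0, -0.8, -0.5], "rot": [0, 0, 0]},
    {"slide": [0, -0.8, 0], "rot": [0, 0, 0]},
    {"slide": [0, 0, 0], "rot": [0, 0, 0]}
  ],
  "jaw": 45
}}

```text
time_s: 29.1
eef_pos: [407.2, 80.5, 128.5]
tcp_rot: [0.717, 0.697, -0.006, 0.002]
force: [0.6, -0.0, -0.4]
opening: 44.8
```

```bash
cat > look.py <<'E'
from h import *
import sys
n=sys.argv[1]
im=cv2.cvtColor(manip.read_camera("top"),cv2.COLOR_RGB2BGR);cv2.imwrite(f"pics/top{n}.png",im)
b=cv2.cvtColor(manip.read_camera("side"),cv2.COLOR_RGB2BGR);cv2.imwrite(f"pics/side{n}.png",b)
a=cv2.resize(im[180:270,265:330],(390,540),interpolation=cv2.INTER_CUBIC);b=cv2.resize(b[190:255,250:330],(400,325),interpolation=cv2.INTER_CUBIC)
o=np.zeros((540,800,3),np.uint8);o[:,:390]=a;o[:325,400:]=b;cv2.imwrite(f"pics/c{n}.png",o)
E
python3 plan.py '[[425,0,60,1.547,3]]';python3 look.py 6; python3 gap.py pics/top6.png '[582,19,-.03]'
```

```text
t=29.10 pos [407.2  80.5 128.5] z [-0.  0. -1.] open 44.8 F [ 0.6 -0.  -0.4] q [ 0.02 -0.4   2.18 -0.01  1.36  0.05]
[{"slide":[-0.53, 0.14, 0.46],"rot":[-0.02, 0.04, -0.02]},
{"slide":[-0.53, 0.13, 0.46],"rot":[-0.03, 0.04, -0.02]},
{"slide":[-0.53, 0.14, 0.46],"rot":[-0.02, 0.05, -0.02]}]
blade fit [578.03   17.587  -0.024] -0.9052516487049047
```

View pics/c6.png

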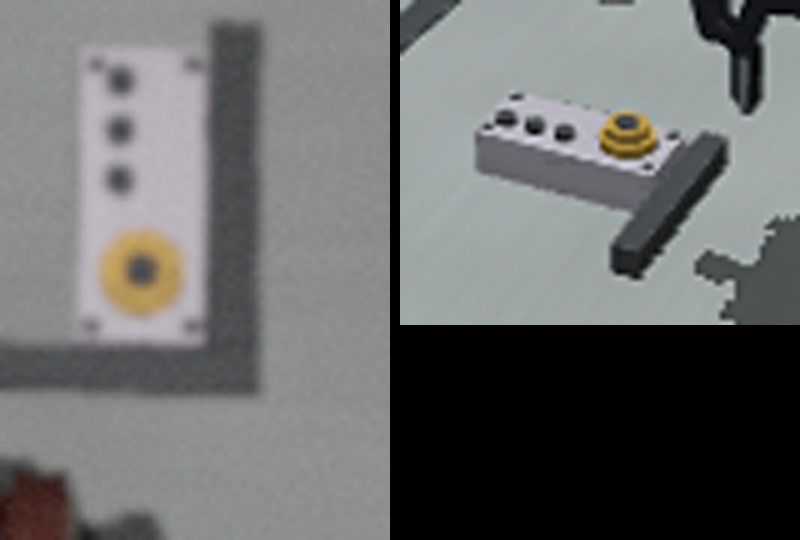

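The crop shows the square round the corner, close to flush on both faces (top view corner at (207,345)). Now I'll nudge it home with shut fingertips, first the middle of the stock in +x.

```bash
python3 plan.py '[[455,3,60,1.547,5],[455,3,10,1.547,4]]'
```

```text
t=29.20 pos [411.1  80.2 129.9] z [ 0.  0. -1.] open 44.9 F [ 0.4 -0.8  0.6] q [ 0.02 -0.39  2.17 -0.01  1.36  0.05]
[{"slide":[-0.3, 0.19, 0.28],"rot":[-0.01, 0.03, -0.01]},
{"slide":[-0.3, 0.18, 0.28],"rot":[-0.0, 0.02, -0.01]},
{"slide":[-0.3, 0.18, 0.28],"rot":[-0.01, 0.03, -0.01]},
{"slide":[-0.3, 0.19, 0.28],"rot":[-0.0, 0.02, -0.02]},
{"slide":[-0.31, 0.18, 0.29],"rot":[-0.01, 0.03, -0.01]},
{"slide":[-0.0, 0.0, 0.25],"rot":[0.0, -0.0, -0.0]},
{"slide":[-0.0, 0.0, 0.25],"rot":[0.0, -0.0, -0.0]},
{"slide":[-0.0, 0.0, 0.25],"rot":[0.0, -0.0, -0.0]},
{"slide":[-0.0, 0.0, 0.25],"rot":[0.0, -0.0, -0.0]}]
```

Request:
{"name": "jog_arm", "arguments": {
  "increments": [
    {"slide": [-0.3, 0.18, 0.2], "rot": [0, 0.03, 0]},
    {"slide": [-0.3, 0.18, 0.28], "rot": [0, 0.03, 0]},
    {"slide": [-0.3, 0.18, 0.28], "rot": [0, 0.03, 0]},
    {"slide": [-0.3, 0.15, 0.28], "rot": [0, 0.03, 0]},
    {"slide": [-0.3, 0.1, 0.28], "rot": [0, 0.02, 0]},
    {"slide": [0, 0, 0.25], "rot": [0, 0, 0]},
    {"slide": [0, 0, 0.25], "rot": [0, 0, 0]},
    {"slide": [0, 0, 0.15], "rot": [0, 0, 0]},
    {"slide": [0, 0, 0], "rot": [0, 0, 0]},
    {"slide": [0, 0, 0], "rot": [0, 0, 0]}
  ],
  "jaw": 0
}}

```text
time_s: 30.2
eef_pos: [460.4, 1.8, 32.1]
tcp_rot: [0.717, 0.697, 0.003, 0.001]
force: [0.2, -0.3, 0.1]
opening: 0.1
```

```bash
python3 plan.py '[[470,3,9,1.547,3]]'
```

```text
t=30.20 pos [460.4   1.8  32.1] z [-0.  0. -1.] open 0.1 F [ 0.2 -0.3  0.1] q [-0.16 -0.13  2.15  0.    1.12 -0.14]
[{"slide":[0.01, 0.06, 0.15],"rot":[0.02, -0.01, -0.01]},
{"slide":[0.01, 0.07, 0.16],"rot":[0.02, -0.02, -0.01]},
{"slide":[0.01, 0.06, 0.15],"rot":[0.03, -0.01, -0.02]}]
```

Request:
{"name": "jog_arm", "arguments": {
  "increments": [
    {"slide": [0.01, 0, 0.15], "rot": [0, 0, 0]},
    {"slide": [0.01, 0, 0.15], "rot": [0, 0, 0]},
    {"slide": [0, 0, 0.15], "rot": [0, 0, 0]},
    {"slide": [0, 0.06, 0], "rot": [0, 0, 0]},
    {"slide": [0, 0.06, 0], "rot": [0, 0, 0]},
    {"slide": [0, 0.04, 0], "rot": [0, 0, 0]},
    {"slide": [0, 0.04, 0], "rot": [0, 0, 0]}
  ]
}}

```text
time_s: 30.9
eef_pos: [472.3, 3.5, 9.4]
tcp_rot: [0.716, 0.698, 0.004, 0.002]
force: [0.6, 0.3, 0.2]
opening: -0.3
```

Request:
{"name": "jog_arm", "arguments": {
  "increments": [
    {"slide": [0, 0.04, 0], "rot": [0, 0, 0]},
    {"slide": [0, 0.04, 0], "rot": [0, 0, 0]},
    {"slide": [0, 0.04, 0], "rot": [0, 0, 0]},
    {"slide": [0, 0.04, 0], "rot": [0, 0, 0]}
  ]
}}

```text
time_s: 31.3
eef_pos: [481.8, 3.0, 10.3]
tcp_rot: [0.716, 0.698, 0.005, 0.003]
force: [0.0, 0.2, 0.0]
opening: 0.0
```

Request:
{"name": "jog_arm", "arguments": {
  "increments": [
    {"slide": [0, 0.04, 0], "rot": [0, 0, 0]},
    {"slide": [0, 0.04, 0], "rot": [0, 0, 0]},
    {"slide": [0, 0.03, 0], "rot": [0, 0, 0]}
  ]
}}

```text
time_s: 31.6
eef_pos: [482.0, 3.2, 9.2]
tcp_rot: [0.716, 0.698, -0.001, -0.003]
force: [-5.5, 0.9, 4.7]
opening: -0.0
```

Request:
{"name": "jog_arm", "arguments": {
  "increments": [
    {"slide": [0, 0.03, 0], "rot": [0, 0, 0]},
    {"slide": [0, 0.03, 0], "rot": [0, 0, 0]}
  ]
}}

```text
time_s: 31.8
eef_pos: [481.8, 3.4, 8.5]
tcp_rot: [0.716, 0.698, -0.004, -0.007]
force: [-6.1, 0.7, 5.3]
opening: 0.2
```

Request:
{"name": "jog_arm", "arguments": {
  "increments": [
    {"slide": [0, 0.03, 0], "rot": [0, 0, 0]},
    {"slide": [0, 0.03, 0], "rot": [0, 0, 0]}
  ]
}}

```text
time_s: 32.0
eef_pos: [481.7, 3.5, 7.8]
tcp_rot: [0.715, 0.699, -0.007, -0.01]
force: [-5.8, 0.4, 4.5]
opening: -0.0
```

Request:
{"name": "jog_arm", "arguments": {
  "increments": [
    {"slide": [0, 0.08, 0], "rot": [0.1, -0.1, 0]},
    {"slide": [0, 0.08, 0], "rot": [0.1, -0.1, 0]}
  ]
}}

```text
time_s: 32.2
eef_pos: [481.3, 3.5, 6.5]
tcp_rot: [0.715, 0.698, -0.028, -0.018]
force: [-16.7, 0.0, 15.1]
opening: 0.1
```

```bash
python3 plan.py '[[450,-40,60,1.547,4],[560,-100,60,1.547,5],[560,-85,15,1.547,3]]'; python3 gap.py pics/top6.png '[584,20,-.024]'
```

```text
t=32.20 pos [481.3   3.5   6.5] z [-0.  0. -1.] open 0.1 F [-16.7   0.   15.1] q [-0.13  0.02  2.06 -0.02  1.13 -0.1 ]
[{"slide":[-0.22, -0.17, -0.25],"rot":[-0.19, 0.04, 0.0]},
{"slide":[-0.23, -0.16, -0.26],"rot":[-0.19, 0.04, 0.0]},
{"slide":[-0.22, -0.16, -0.26],"rot":[-0.19, 0.04, 0.0]},
{"slide":[-0.22, -0.16, -0.27],"rot":[-0.18, 0.05, 0.01]},
{"slide":[-0.23, 0.45, 0.0],"rot":[-0.0, -0.0, -0.0]},
{"slide":[-0.23, 0.44, 0.0],"rot":[-0.0, -0.0, -0.0]},
{"slide":[-0.23, 0.45, 0.0],"rot":[-0.0, -0.0, -0.0]},
{"slide":[-0.23, 0.44, 0.0],"rot":[-0.0, -0.0, -0.0]},
{"slide":[-0.23, 0.45, 0.0],"rot":[-0.0, -0.0, -0.0]},
{"slide":[0.1, -0.0, 0.3],"rot":[-0.0, -0.0, -0.0]},
{"slide":[0.1, -0.0, 0.3],"rot":[-0.0, -0.0, -0.0]},
{"slide":[0.1, -0.01, 0.3],"rot":[-0.0, -0.0, -0.0]}]
blade fit [577.255  17.127  -0.017] -0.9096705079865497
```

Request:
{"name": "jog_arm", "arguments": {
  "increments": [
    {"slide": [0, -0.3, 0], "rot": [-0.2, 0, 0]},
    {"slide": [-0.1, -0.3, -0.4], "rot": [-0.2, 0.05, 0]},
    {"slide": [-0.4, 0, -0.6], "rot": [-0.2, 0.05, 0]},
    {"slide": [-0.5, 0.3, -0.4], "rot": [-0.2, 0.05, 0]},
    {"slide": [-0.5, 0.4, 0], "rot": [0, 0, 0]},
    {"slide": [-0.4, 0.5, 0], "rot": [0, 0, 0]},
    {"slide": [-0.3, 0.5, 0], "rot": [0, 0, 0]},
    {"slide": [-0.1, 0.4, 0], "rot": [0, 0, 0]},
    {"slide": [0, 0, 0], "rot": [0, 0, 0]}
  ]
}}

```text
time_s: 33.1
eef_pos: [558.6, -116.9, 80.8]
tcp_rot: [0.715, 0.7, 0.001, 0.003]
force: [-0.2, -0.1, 0.0]
opening: -0.0
```

```bash
python3 plan.py '[[560,-90,40,1.547,4],[560,-90,10,1.547,3]]'
```

```text
t=33.10 pos [ 558.6 -116.9   80.8] z [-0. -0. -1.] open -0.0 F [-0.2 -0.1  0. ] q [-0.34  0.06  1.87 -0.    1.21 -0.31]
[{"slide":[0.13, 0.0, 0.2],"rot":[0.02, 0.01, 0.01]},
{"slide":[0.14, 0.0, 0.2],"rot":[0.02, 0.01, 0.01]},
{"slide":[0.13, 0.01, 0.21],"rot":[0.02, 0.01, 0.0]},
{"slide":[0.14, 0.0, 0.2],"rot":[0.02, 0.0, 0.01]},
{"slide":[-0.0, 0.0, 0.2],"rot":[-0.0, 0.0, -0.0]},
{"slide":[-0.0, 0.0, 0.2],"rot":[-0.0, 0.0, -0.0]},
{"slide":[-0.0, 0.0, 0.2],"rot":[-0.0, 0.0, -0.0]}]
```

Request:
{"name": "jog_arm", "arguments": {
  "increments": [
    {"slide": [0.12, 0, 0.2], "rot": [0.02, 0, 0]},
    {"slide": [0.12, 0, 0.2], "rot": [0.02, 0, 0]},
    {"slide": [0.1, 0, 0.2], "rot": [0, 0, 0]},
    {"slide": [0.1, 0, 0.25], "rot": [0, 0, 0]},
    {"slide": [0, 0, 0.25], "rot": [0, 0, 0]},
    {"slide": [0, 0, 0.25], "rot": [0, 0, 0]},
    {"slide": [0, 0, 0.1], "rot": [0, 0, 0]},
    {"slide": [0, 0, 0], "rot": [0, 0, 0]},
    {"slide": [0, 0, 0], "rot": [0, 0, 0]}
  ]
}}

```text
time_s: 34.0
eef_pos: [554.6, -90.1, 0.1]
tcp_rot: [0.714, 0.7, -0.001, -0.001]
force: [-0.4, 0.4, 0.8]
opening: -0.2
```

```bash
python3 plan.py '[[560,-75,3,1.547,4]]'
```

```text
t=34.00 pos [ 5.546e+02 -9.010e+01  1.000e-01] z [ 0.  0. -1.] open -0.2 F [-0.4  0.4  0.8] q [-0.29  0.17  1.91 -0.    1.07 -0.27]
[{"slide":[0.08, 0.03, -0.01],"rot":[-0.01, 0.0, 0.01]},
{"slide":[0.07, 0.02, -0.02],"rot":[-0.01, 0.0, 0.02]},
{"slide":[0.08, 0.03, -0.01],"rot":[-0.01, 0.0, 0.01]},
{"slide":[0.07, 0.02, -0.02],"rot":[-0.01, 0.01, 0.02]}]
```

Request:
{"name": "jog_arm", "arguments": {
  "increments": [
    {"slide": [0.04, 0.02, -0.05], "rot": [0, 0, 0]},
    {"slide": [0.06, 0.02, 0], "rot": [0, 0, 0]},
    {"slide": [0.06, 0.02, 0], "rot": [0, 0, 0]},
    {"slide": [0.06, 0, 0], "rot": [0, 0, 0]},
    {"slide": [0.06, 0, 0], "rot": [0, 0, 0]},
    {"slide": [0.04, 0, 0], "rot": [0, 0, 0]}
  ]
}}

```text
time_s: 34.6
eef_pos: [558.4, -73.3, 2.3]
tcp_rot: [0.714, 0.7, -0.001, -0.001]
force: [0.0, 0.2, 0.3]
opening: -0.1
```

Request:
{"name": "jog_arm", "arguments": {
  "increments": [
    {"slide": [0.04, 0, 0], "rot": [0, 0, 0]},
    {"slide": [0.04, 0, 0], "rot": [0, 0, 0]},
    {"slide": [0.04, 0, 0], "rot": [0, 0, 0]}
  ]
}}

```text
time_s: 34.9
eef_pos: [558.3, -66.6, 2.1]
tcp_rot: [0.714, 0.7, -0.001, -0.001]
force: [-0.2, 0.3, -0.9]
opening: 0.4
```

Request:
{"name": "jog_arm", "arguments": {
  "increments": [
    {"slide": [0.04, 0, 0], "rot": [0, 0, 0]},
    {"slide": [0.04, 0, 0], "rot": [0, 0, 0]},
    {"slide": [0.04, 0, 0], "rot": [0, 0, 0]}
  ]
}}

```text
time_s: 35.2
eef_pos: [558.7, -61.7, 2.3]
tcp_rot: [0.714, 0.701, -0.003, 0.001]
force: [0.1, -10.6, -1.5]
opening: -0.2
```

Request:
{"name": "jog_arm", "arguments": {
  "increments": [
    {"slide": [0.05, 0, 0], "rot": [0, 0, 0]},
    {"slide": [0.05, 0, 0], "rot": [0, 0, 0]}
  ]
}}

```text
time_s: 35.4
eef_pos: [558.7, -61.7, 2.3]
tcp_rot: [0.713, 0.701, -0.007, 0.005]
force: [-0.5, -9.5, -1.0]
opening: 0.4
```

Request:
{"name": "jog_arm", "arguments": {
  "increments": [
    {"slide": [0.06, 0, 0], "rot": [0, 0, 0]},
    {"slide": [0.06, 0, 0], "rot": [0, 0, 0]}
  ]
}}

```text
time_s: 35.6
eef_pos: [558.7, -61.7, 2.5]
tcp_rot: [0.712, 0.702, -0.011, 0.009]
force: [-0.9, -10.9, -1.2]
opening: 0.1
```

Request:
{"name": "jog_arm", "arguments": {
  "increments": [
    {"slide": [-0.15, 0, 0], "rot": [0, -0.1, 0]},
    {"slide": [-0.1, 0, -0.05], "rot": [-0.1, -0.1, 0]},
    {"slide": [0, 0.3, -0.05], "rot": [0, 0, 0]},
    {"slide": [0, 0.4, 0], "rot": [0, 0, 0]},
    {"slide": [0, 0.4, 0], "rot": [0, 0, 0]},
    {"slide": [0, 0.2, 0.05], "rot": [0, 0, 0]},
    {"slide": [0, 0, 0], "rot": [0, 0, 0]},
    {"slide": [0, 0, 0], "rot": [0, 0, 0]}
  ]
}}

```text
time_s: 36.4
eef_pos: [624.3, -75.2, 5.9]
tcp_rot: [0.712, 0.701, -0.014, 0.018]
force: [1.3, -0.1, -0.0]
opening: -0.2
```

```bash
python3 plan.py '[[622,-72,2.5,1.547,3]]'
```

```text
t=36.40 pos [624.3 -75.2   5.9] z [ 0.  0. -1.] open -0.2 F [ 1.3 -0.1 -0. ] q [-0.22  0.29  1.75 -0.05  1.09 -0.18]
[{"slide":[0.02, -0.02, 0.02],"rot":[0.02, 0.17, 0.03]},
{"slide":[0.02, -0.01, 0.02],"rot":[0.03, 0.17, 0.03]},
{"slide":[0.03, -0.02, 0.03],"rot":[0.02, 0.18, 0.03]}]
```

Request:
{"name": "jog_arm", "arguments": {
  "increments": [
    {"slide": [0, 0, 0.03], "rot": [0.02, 0.18, 0.03]},
    {"slide": [0, 0, 0.03], "rot": [0.02, 0.18, 0.03]},
    {"slide": [0.03, 0, 0.02], "rot": [0.02, 0.15, 0.03]},
    {"slide": [0.04, 0, 0], "rot": [0, 0, 0]},
    {"slide": [0.04, 0, 0], "rot": [0, 0, 0]}
  ]
}}

```text
time_s: 36.9
eef_pos: [621.5, -69.5, 0.8]
tcp_rot: [0.716, 0.698, 0.001, -0.002]
force: [0.4, 0.7, -1.1]
opening: -0.2
```

Request:
{"name": "jog_arm", "arguments": {
  "increments": [
    {"slide": [0.04, 0, 0], "rot": [0, 0, 0]},
    {"slide": [0.04, 0, 0], "rot": [0, 0, 0]},
    {"slide": [0.04, 0, 0], "rot": [0, 0, 0]}
  ]
}}

```text
time_s: 37.2
eef_pos: [621.6, -63.6, 0.9]
tcp_rot: [0.716, 0.698, -0.0, -0.002]
force: [-0.7, -7.6, -0.6]
opening: -0.3
```

Request:
{"name": "jog_arm", "arguments": {
  "increments": [
    {"slide": [0.04, 0, 0], "rot": [0, 0, 0]},
    {"slide": [0.04, 0, 0], "rot": [0, 0, 0]},
    {"slide": [0.04, 0, 0], "rot": [0, 0, 0]}
  ]
}}

```text
time_s: 37.5
eef_pos: [621.6, -63.6, 1.0]
tcp_rot: [0.715, 0.699, -0.005, 0.003]
force: [-0.8, -6.9, -1.1]
opening: 0.2
```

Request:
{"name": "jog_arm", "arguments": {
  "increments": [
    {"slide": [-0.2, 0, 0], "rot": [0, 0, 0]},
    {"slide": [-0.3, 0, -0.3], "rot": [0, -0.1, 0]},
    {"slide": [-0.3, -0.2, -0.6], "rot": [0, -0.1, 0]},
    {"slide": [-0.1, -0.6, -0.3], "rot": [0, 0, 0]},
    {"slide": [0, -0.8, 0], "rot": [0, 0, 0]},
    {"slide": [0, -0.8, 0], "rot": [0, 0, 0]},
    {"slide": [0.3, -0.8, 0], "rot": [0, 0, 0]},
    {"slide": [0.5, -0.5, 0], "rot": [0, 0, 0]},
    {"slide": [0.5, -0.3, 0], "rot": [0, 0, 0]},
    {"slide": [0.4, 0, 0], "rot": [0, 0, 0]},
    {"slide": [0, 0, 0], "rot": [0, 0, 0]}
  ]
}}

```text
time_s: 38.6
eef_pos: [421.3, -25.3, 73.0]
tcp_rot: [0.717, 0.697, -0.007, 0.018]
force: [-0.1, -1.1, -0.0]
opening: -0.1
```

```bash
python3 plan.py '[[460,3,35,1.547,3],[460,3,9,1.547,3]]';python3 look.py 7; python3 gap.py pics/top7.png '[584,20,-.024]'
```

```text
t=38.60 pos [421.3 -25.3  73. ] z [ 0. -0. -1.] open -0.1 F [-0.1 -1.1 -0. ] q [-0.22 -0.32  2.22 -0.03  1.22 -0.18]
[{"slide":[0.2, 0.25, 0.25],"rot":[0.06, 0.13, -0.02]},
{"slide":[0.2, 0.25, 0.25],"rot":[0.06, 0.14, -0.02]},
{"slide":[0.2, 0.25, 0.25],"rot":[0.05, 0.13, -0.01]},
{"slide":[0.0, 0.0, 0.17],"rot":[0.0, 0.0, -0.0]},
{"slide":[0.0, 0.0, 0.18],"rot":[0.0, 0.0, -0.0]},
{"slide":[0.0, 0.0, 0.17],"rot":[0.0, 0.0, -0.0]}]
blade fit [576.444  17.589  -0.012] -0.9009680417985115
```

View pics/c7.png

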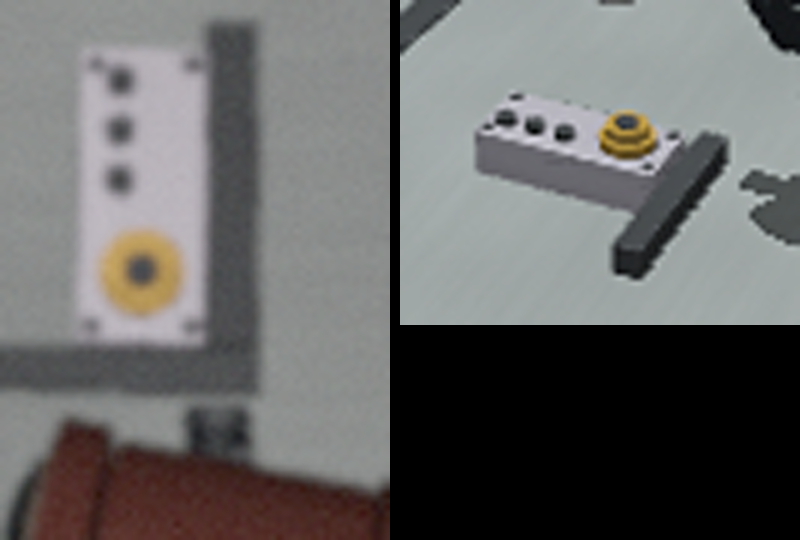

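Both sides look flush, and the blade shows no gap along its length. One last gentle nudge on the stock to confirm.

Request:
{"name": "jog_arm", "arguments": {
  "increments": [
    {"slide": [0.18, 0.22, 0.2], "rot": [0.06, 0.13, 0]},
    {"slide": [0.18, 0.22, 0.2], "rot": [0.06, 0.13, 0]},
    {"slide": [0.15, 0.15, 0.2], "rot": [0.06, 0.13, 0]},
    {"slide": [0, 0, 0.15], "rot": [0, 0, 0]},
    {"slide": [0, 0, 0.15], "rot": [0, 0, 0]},
    {"slide": [0, 0, 0.15], "rot": [0, 0, 0]},
    {"slide": [0, 0, 0.1], "rot": [0, 0, 0]},
    {"slide": [0, 0, 0], "rot": [0, 0, 0]},
    {"slide": [0, 0, 0], "rot": [0, 0, 0]}
  ]
}}

```text
time_s: 39.6
eef_pos: [457.3, -9.4, 16.2]
tcp_rot: [0.72, 0.694, -0.0, 0.003]
force: [-0.0, 0.2, 0.1]
opening: 0.3
```

```bash
python3 plan.py '[[475,3,9,1.547,4]]'
```

```text
t=39.60 pos [457.3  -9.4  16.2] z [ 0. -0. -1.] open 0.3 F [-0.   0.2  0.1] q [-0.18 -0.11  2.16 -0.    1.09 -0.14]
[{"slide":[0.07, 0.09, 0.04],"rot":[0.01, 0.01, -0.04]},
{"slide":[0.06, 0.09, 0.04],"rot":[0.01, 0.01, -0.03]},
{"slide":[0.07, 0.08, 0.03],"rot":[0.02, 0.02, -0.04]},
{"slide":[0.06, 0.09, 0.03],"rot":[0.01, 0.01, -0.03]}]
```

Request:
{"name": "jog_arm", "arguments": {
  "increments": [
    {"slide": [0.05, 0.08, 0.04], "rot": [0, 0, -0.1]},
    {"slide": [0.05, 0.08, 0.04], "rot": [0, 0, -0.1]},
    {"slide": [0.05, 0.08, 0.03], "rot": [0, 0, 0]},
    {"slide": [0.05, 0.06, 0.02], "rot": [0, 0, 0]},
    {"slide": [0, 0.04, 0], "rot": [0, 0, 0]},
    {"slide": [0, 0.04, 0], "rot": [0, 0, 0]}
  ]
}}

```text
time_s: 40.2
eef_pos: [479.1, 1.2, 10.4]
tcp_rot: [0.713, 0.701, 0.001, 0.004]
force: [-0.5, -0.3, 0.1]
opening: -0.2
```

Request:
{"name": "jog_arm", "arguments": {
  "increments": [
    {"slide": [0, 0.04, 0], "rot": [0, 0, 0]},
    {"slide": [0, 0.04, 0], "rot": [0, 0, 0]},
    {"slide": [0, 0.04, 0], "rot": [0, 0, 0]}
  ]
}}

```text
time_s: 40.5
eef_pos: [482.5, 1.2, 9.9]
tcp_rot: [0.713, 0.701, -0.002, 0.001]
force: [-10.8, 0.7, 8.3]
opening: 0.0
```

Request:
{"name": "jog_arm", "arguments": {
  "increments": [
    {"slide": [0, 0.04, 0], "rot": [0, 0, 0]},
    {"slide": [0, 0.06, 0], "rot": [0, 0, 0]},
    {"slide": [0, 0.06, 0], "rot": [0, 0, 0]}
  ]
}}

```text
time_s: 40.8
eef_pos: [482.1, 1.4, 8.7]
tcp_rot: [0.712, 0.702, -0.011, -0.008]
force: [-12.5, 0.5, 9.6]
opening: -0.2
```

Request:
{"name": "jog_arm", "arguments": {
  "increments": [
    {"slide": [0, -0.3, 0], "rot": [0, 0, 0]},
    {"slide": [0, -0.4, -0.3], "rot": [-0.1, 0.1, 0]},
    {"slide": [0, -0.3, -0.8], "rot": [-0.1, 0.1, 0]},
    {"slide": [-0.3, -0.3, -1], "rot": [0, 0, 0]},
    {"slide": [-0.9, 0, -1], "rot": [0, 0, 0]},
    {"slide": [-0.9, 0, -0.5], "rot": [0, 0, 0]},
    {"slide": [-0.9, 0, 0], "rot": [0, 0, 0]},
    {"slide": [-0.9, 0, 0], "rot": [0, 0, 0]},
    {"slide": [-0.9, 0, 0], "rot": [0, 0, 0]},
    {"slide": [-0.6, 0, 0], "rot": [0, 0, 0]},
    {"slide": [0, 0, 0], "rot": [0, 0, 0]},
    {"slide": [0, 0, 0], "rot": [0, 0, 0]}
  ]
}}

```text
time_s: 42.0
eef_pos: [415.4, -269.0, 181.6]
tcp_rot: [0.712, 0.702, 0.002, -0.002]
force: [-0.5, 0.8, 0.3]
opening: 0.0
```

```bash
python3 look.py 8
python3 - <<'E'
from h import *
np.set_printoptions(precision=3,suppress=True)
print(np.round(manip.observe()["eef_pos"]))
for c in("top","side"):
    for n in("filter","coupling"): print(c,n,[(d["xyz"],round(d["conf"],2)) for d in manip.look_for(n,c)])
k=dict(manip.get_calibration("top"));im=cv2.imread("pics/top8.png").astype(float)
u0,v0,u1,v1=235,175,325,262;k["cx"]-=u0;k["cy"]-=v0;I=im[v0:v1,u0:u1];g=255-I.mean(2)
m=render(k,[box(-65,65,-28,28,0,34),box(-54,-16,-19,19,34,52)],[583.7,1.5,-.024],g.shape)
keep=cv2.dilate(m,np.ones((3,3)))<.05
def f(p,parts):
    r=render(k,parts,[p[0],p[1],p[2]/500],g.shape);return -np.corrcoef(r[keep],g[keep])[0,1]
for x0 in([584,20.5,-12],[582,18,-5]):
    r=minimize(f,x0,args=(SQ,),method="Nelder-Mead",options=dict(initial_simplex=[x0,np.add(x0,[4,0,0]),np.add(x0,[0,4,0]),np.add(x0,[0,0,6])],xatol=.02,fatol=1e-6));print("sq",r.x/[1,1,500],r.fun)
d=np.clip(im[:,:,2]-np.median(im[180:250,330:360,2]),0,None);d=cv2.morphologyEx(np.minimum(d,np.percentile(d[200:230,280:296],40)),cv2.MORPH_CLOSE,np.ones((9,9)))
print("man",*fit("top",d,MAN,[583,1,-.02],pad=5))
E
```

```text
[ 416. -268.  182.]
top filter [([580.3, 1.2, 37.4], 0.73), ([771.2, 24.2, 77.2], 0.62)]
top coupling [([480.1, 307.3, 24.0], 0.76)]
side filter [([492.0, 399.0, 50.6], 0.62)]
side coupling [([474.1, 314.1, 23.8], 0.53)]
sq [582.567  19.797  -0.028] -0.9898388464668448
sq [582.547  19.813  -0.026] -0.9898938244928954
man [583.865   2.164  -0.02 ] -0.9557554664369129
```

```bash
python3 -c "
import cv2
cv2.imwrite('pics/full8.png',cv2.resize(cv2.imread('pics/side8.png'),(800,600),interpolation=cv2.INTER_CUBIC))"
```

```text
(no output)
```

View pics/full8.png

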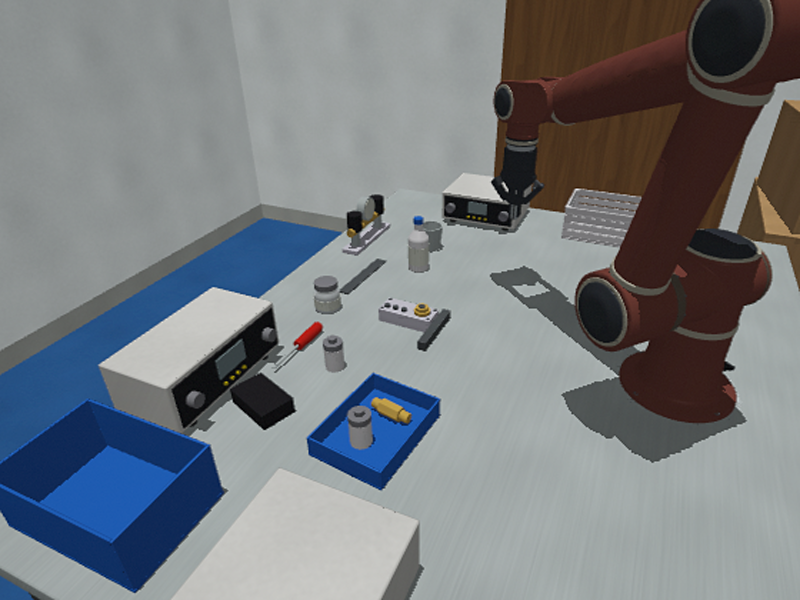

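View pics/c8.png

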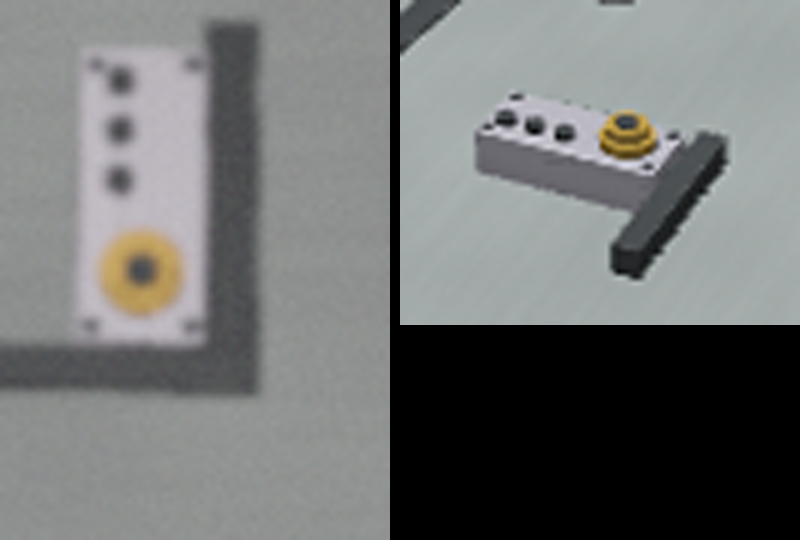

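```bash
python3 -c "
from station import manip
print(manip.job_done(), manip.observe()['time_s'])"
```

```text
the job is handed in; nothing more can be done
the job is handed in; nothing more can be done
```

The filter canister and brass coupling are both in the blue tray. The steel square lies flat round the union-end corner of the block, released, with the arm well clear. I handed in the job at about 42.5 s of the 72 s allowed.

- **Seating:** I set the square down, then nudged it home with the shut fingertips.
    - **Stock:** it met firm resistance against the end face twice, at about the same place (x ≈ 482 mm).
    - **Blade:** it met firm resistance at two points 63 mm apart. Their slope of −0.030 rad is close to the block's fitted yaw of about −0.022.
    - **Force:** the highest I read was about 17 N along the push direction, against the 60 N limit.
- **Camera check:** the final fit puts the square at (582.5, 19.8) mm with yaw −0.027. Flush would be about (584, 21) and −0.02. That is 1–2 mm short and disagrees slightly with the contact readings. I put it down to the roughly 2 mm calibration, so the 2 mm limit was not confirmed by camera alone.
- **Tray and bystanders:** the last pictures show both fittings in the tray and the bystanders apparently where they were, judged by eye. The network's last top-view search for the filter pointed at the manifold instead. The side view found it in the tray.

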